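# Strip an unscrewed network unit into its parts trays

## Task

The small network unit on the bench is already unscrewed. Take it apart and set each part down, without dropping it, flat and right way up on the floor of its own tray: the fan in the yellow tray, the finned heat sink in the blue one, the circuit board in the green one and the steel chassis rail in the red one. Leave the electric screwdriver and the pot of screws where they are.

Things in the scene. Friction and masses are not known exactly. Their poses are not given: they have to be found in the camera images.
- fan: square cooling fan, black plastic, 50 x 50 x 20 mm (x, y, z), 45 g, round seven-blade rotor with a pale hub disc; lies loose on the middle of the heat sink's top. Origin: centre of its underside; z up
- heatsink: bare aluminium heat sink, 70 x 62 x 25 mm (x, y, z), 120 g, fins along x; the outer fins are its two y faces, firm to grip; lies loose on the board's processor, under the fan. Origin: centre of its underside; z up
- board: green circuit board 124 x 66 x 2 mm, 110 g, loose on the chassis' stand-offs, same way round. Metal block of 8 jacks across its -x end (25 x 64 mm, top 28 mm above the underside, centre x -49.5 mm): grip it there across the 64 mm; centre of mass 25 mm from it. Black processor 36 mm square, centre x +22, top 6 mm up, carries the heat sink. Origin: centre of the underside; z up
- chassis: steel chassis rail, bottom of the unit: upside-down sheet channel 170 x 60 x 20 mm (x, y, z), 220 g, firm upright y faces to grip; on top four brass stand-offs 6 mm high under the board, and a small black power socket at the +x end. Loose on the bench; its ends show beyond the board. Origin: centre of its underside; z up
- tray_yellow: shallow yellow plastic tray for the fan, fixed to the bench: outside 80 x 80 mm (x, y), inside 74 x 74 mm (12 mm to spare all round the fan), floor 3 mm thick, rim 10 mm above the bench all round, a low lug 14 mm long at the middle of each x end. Origin: centre of its underside, on the bench; z up
- tray_blue: shallow blue plastic tray for the heat sink, fixed to the bench: outside 100 x 92 mm (x, y), inside 94 x 86 mm (12 mm to spare all round the heat sink), floor 3 mm thick, rim 10 mm above the bench all round, a low lug 14 mm long at the middle of each x end. Origin: centre of its underside, on the bench; z up
- tray_green: shallow green plastic tray for the circuit board, fixed to the bench: outside 154 x 96 mm (x, y), inside 148 x 90 mm (12 mm to spare all round the circuit board), floor 3 mm thick, rim 10 mm above the bench all round, a low lug 14 mm long at the middle of each x end. Origin: centre of its underside, on the bench; z up
- tray_red: shallow red plastic tray for the chassis rail, fixed to the bench: outside 200 x 90 mm (x, y), inside 194 x 84 mm (12 mm to spare all round the chassis rail), floor 3 mm thick, rim 10 mm above the bench all round, a low lug 14 mm long at the middle of each x end. Origin: centre of its underside, on the bench; z up
- screwdriver: bystander: teal in-line electric screwdriver lying on the bench beyond the work, 210 mm long along its x, 34 mm thick. Origin: underside, about its middle
- screw_pot: bystander: small pale open pot of loose screws, 72 mm across, 32 mm high, standing beyond the work. Origin: centre of its underside
Things that resemble listed ones, but are neither listed nor needed, are in the scene too. What is shaped like the board but brown is not meant.

How it is judged:
By the outcome, as a careful person would: the job done as asked, in the order asked, and still so for the second after the job is handed in, with the robot touching nothing.
It also fails if it takes over 118 s, if anything falls off the work surface, if the arm or the gripper's body presses on something with over 40 N, if the wrist force passes 120 N, or if a joint passes its speed limit or range.

## Robot

A 6-joint arm with a two-finger parallel gripper is mounted at the origin on the work surface. World frame = base frame: x ahead of the robot, y to its left, z up, the work surface at z = 0. Lengths are in mm, angles in rad, forces in N, time in s.
With the tool pointing down it reaches from about 350 to 975 mm from the base axis. Payload 7.1 kg.
Tool frame: the origin (TCP) lies at the very end of the fingers, on their centre line; the grasp point (between the pads) lies 19 mm behind it; y points along the fingers, x is the direction in which the jaws open and shut, and the axes are right-handed (so a half turn about y gives the same grasp; the last joint's range is limited). The gripper opens to 88 mm and grips with 3 to 60 N. Pads are 20 mm wide; open, the fingers measure 115 mm over their backs; the gripper's body (75 mm by 178 mm) begins 61 mm behind the grasp point.
Start: joints at [-1.125, 0.423, 1.63, -0, 1.089, -0.019], TCP at [280.166, -558.669, 222.675] pointing down, gripper open.
Joint ranges: [-3, 3], [-0.9, 2.11], [0.09, 2.58], [-1.31, 4.45], [0.11, 2.69], [-2.54, 2.54]. Speed limits (rad/s): [2.39, 2.39, 3.01, 3.14, 3.14, 3.14].

## Interface

Orientations are given as a rotation vector (axis times angle).
In Python, from workcell import ctrl gives the robot as it stands. The module is installed in compiled form; this text tells all that it offers.
- The arm moves only by the tool jog_arm, never from a script. Its argument "steps" is a list of rows, each an object with "turn": the turn, a rotation vector about the world's x, y, z scaled (see below), a list of three; "dp": the shift along the world's x, y, z scaled (see below), a list of three; "claw": the opening, from 0 (shut) to 1 (fully open). In form: [{"turn": [wx, wy, wz], "dp": [x, y, z], "claw": claw}, ...]. A call has 1 to 12 rows; each row is the pose to reach, as a shift and turn from the pose measured when the call began, turning the shorter way round; what a row does not reach only later rows make up. The controller multiplies each number of a shift by 80 mm and each number of a turn by pi rad. A row lasts 1/12 s, in which the tool goes at most 41.7 mm and 7.16 degrees, less where a joint would pass 70% of its speed; a pose out of reach is approached as far as the arm can. A call with a number of a shift or a turn outside -1 to 1 is refused whole. A call with a gripper value outside its range is refused whole. The fingers move at their own pace and stop on an object; the grip force is fixed at half the most. Time passes only in rows, so rows that repeat a pose let the fingers close. It gives the time, the measured TCP pose, the force and the opening at its end, in the units of the state.
- ctrl.get_obs(): the state, without advancing time (a new reading comes with each control period).
- ctrl.get_image(name): name is "scene" or "side" or "wrist"; returns a dict with "img" (400x640x3 uint8, red, green, blue), "range_z" (400x640 float32, mm along the optical axis (not along the pixel's ray), 0 where there is no reading), "fovy" (degrees; the focal length in pixels is half the picture's height over the tangent of half this angle, whatever the lens; pixels are square), "cx", "cy" (the principal point, pixels), "camera_from_world" (4x4, takes a point from world to camera coordinates); the wrist camera has in their place "hand_eye" (4x4, takes a point from camera to tool coordinates, whose origin is the TCP and whose axes are the tool frame's). Camera axes: x right, y down, z forward; pixel columns grow to the right and rows downward; lengths in mm; the calibration is good to about 2 mm. A picture is of the moment at which its call begins: read the wrist's pose just before it.
- ctrl.close_job(): hands the job in, once; it reports no verdict.
The state is a dict: "t": time; "qpos": joint angles; "qvel": joint speeds; "joint_torque": joint torques, N m; "ee_pos": TCP position; "orientation": TCP orientation; "ft_force": force on the tool from outside, world axes, zero at the start; "moment": the same for the moment, N m; "width": finger opening in mm.
Only numpy, scipy, OpenCV 4.12 (cv2) and the standard library are available. Lean on these libraries where they do the work, as an engineer would, in place of code of your own. Each camera call takes 0.05 s, during which the arm holds its last target.

## Working session

There is one attempt and no reset: what is moved stays moved. The work goes in short steps, Python scripts to look and compute and a tool call to move; the robot and the scene stay as the last step left them, time stands still between calls to the robot, and variables do not carry over. Pictures are saved under pics/ and viewed, and the job is handed in when it is done.

Besides the shell and the picture viewer there is one more tool, called after "Request:" as a command line: name --argument value ..., lists and objects as JSON in quotes. jog_arm: Moves the arm, as the interface text tells. Its arguments: {"type":"object","properties":{"steps":{"type":"array","items":{"type":"object","properties":{"turn":{"type":"array","items":{"type":"number"}},"dp":{"type":"array","items":{"type":"number"}},"claw":{"type":"number"}}}}},"required":["steps"]}

```bash
mkdir -p pics
cat > h.py <<'E'
import numpy as np, cv2
from workcell import ctrl
from scipy.spatial.transform import Rotation as R
def grab(n,tag):
    o=ctrl.get_obs(); d=ctrl.get_image(n)
    if n=='wrist':
        T=np.eye(4);T[:3,:3]=R.from_rotvec(o['orientation']).as_matrix();T[:3,3]=o['ee_pos']
        M=T@np.array(d['hand_eye'])
    else: M=np.linalg.inv(np.array(d['camera_from_world']))
    f=200/np.tan(np.radians(d['fovy'])/2)
    np.savez(f'pics/{tag}.npz',img=d['img'],z=d['range_z'],M=M,f=f,c=[d['cx'],d['cy']])
    cv2.imwrite(f'pics/{tag}.png',d['img'][:,:,::-1])
    return L(tag)
class L:
    def __init__(s,tag):
        q=np.load(f'pics/{tag}.npz');s.img=q['img'];s.z=q['z'];s.M=q['M'];s.f=float(q['f']);s.c=q['c']
    def P(s,u,v,z=None):
        d=s.z[int(v),int(u)] if z is None else z
        p=np.array([(u-s.c[0])/s.f*d,(v-s.c[1])/s.f*d,d,1]);return (s.M@p)[:3]
    def onz(s,u,v,h):
        a=s.M[:3,3];r=s.M[:3,:3]@np.array([(u-s.c[0])/s.f,(v-s.c[1])/s.f,1]);return a+r*(h-a[2])/r[2]
    def cloud(s):
        v,u=np.mgrid[:400,:640];d=s.z
        p=np.stack([(u-s.c[0])/s.f*d,(v-s.c[1])/s.f*d,d],-1)
        return p@s.M[:3,:3].T+s.M[:3,3]
def crop(tag,u0,v0,u1,v1,k,out):
    im=cv2.imread(f'pics/{tag}.png')[v0:v1,u0:u1];cv2.imwrite(f'pics/{out}.png',cv2.resize(im,None,fx=k,fy=k,interpolation=cv2.INTER_CUBIC))
E
python3 - <<'E'
from h import *
np.set_printoptions(precision=3,suppress=True)
print(ctrl.get_obs())
for n in('scene','side','wrist'):
    a=grab(n,n+'0');print(n,a.f,a.c,a.M)
E
```

```text
{'t': 0.0, 'qpos': array([-1.125,  0.424,  1.631,  0.   ,  1.089, -0.019]), 'qvel': array([-0.002,  0.001,  0.001, -0.001,  0.001,  0.001]), 'joint_torque': array([  0.003, -54.462, -27.367,   0.065,   0.023,  -0.   ]), 'ee_pos': array([ 279.92 , -558.161,  221.883]), 'orientation': array([-1.393,  0.861, -0.859]), 'ft_force': array([ 1.021,  0.381, -0.342]), 'moment': array([-0.015, -0.012,  0.014]), 'width': 87.94562654928012}
scene 393.41512967809956 [317.008 200.355] [[  -0.339    0.514   -0.788 1612.328]
 [   0.941    0.179   -0.287  454.756]
 [  -0.007   -0.839   -0.544  783.101]
 [   0.       0.       0.       1.   ]]
side 389.7520538850138 [316.915 207.198] [[  -0.994   -0.085    0.066  475.242]
 [  -0.107    0.719   -0.687  994.693]
 [   0.011   -0.69    -0.724 1025.995]
 [   0.       0.       0.       1.   ]]
wrist 328.52193534792593 [313.569 202.688] [[   0.447   -0.852   -0.271  355.464]
 [  -0.894   -0.427   -0.135 -520.34 ]
 [  -0.001    0.303   -0.953  384.844]
 [   0.       0.       0.       1.   ]]
```

```bash
ls pics
```

```text
scene0.npz
scene0.png
side0.npz
side0.png
wrist0.npz
wrist0.png
```

View pics/scene0.png

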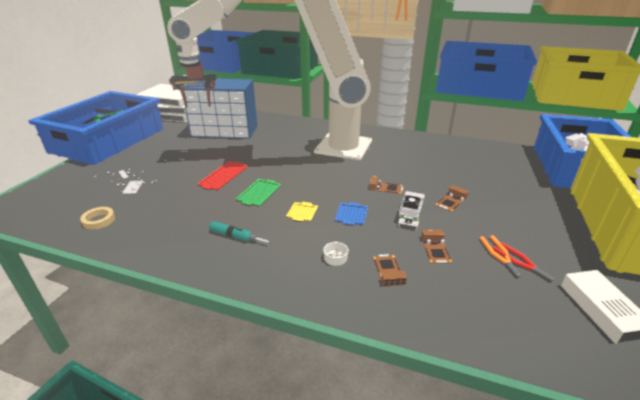

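View pics/side0.png

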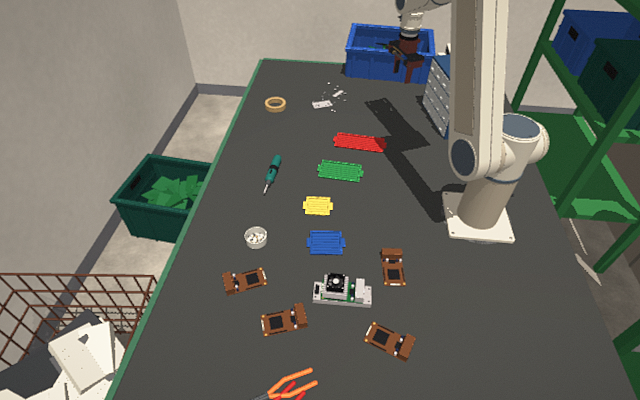

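View pics/wrist0.png

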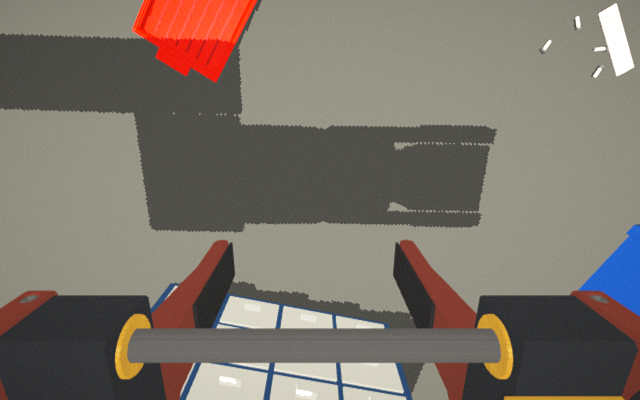

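Run:
```python
from h import *
np.set_printoptions(precision=1,suppress=True)
crop('side0',200,110,420,370,3,'c1'); im=cv2.imread('pics/c1.png');cv2.imwrite('pics/c1.png',cv2.resize(im,(508,600)))
crop('side0',295,255,395,325,8,'c2')
crop('scene0',380,170,480,245,8,'c3')
for t in('side0','scene0'):
    a=L(t);C=a.cloud();hsv=cv2.cvtColor(a.img,cv2.COLOR_RGB2HSV);g=(C[...,2]<45)&(C[...,2]>-8)&(C[...,0]>330)&(C[...,0]<800)&(a.z>0)
    for n,lo,hi in(('red',0,4),('yellow',25,34),('green',55,72),('blue',106,118)):
        m=g&(hsv[...,0]>=lo)&(hsv[...,0]<=hi)&(hsv[...,1]>150)&(hsv[...,2]>70)
        k,lab,st,ce=cv2.connectedComponentsWithStats(m.astype(np.uint8))
        for i in np.argsort(-st[1:,4])[:2]+1:
            if st[i,4]<60: continue
            p=C[lab==i];r=cv2.minAreaRect(p[:,:2].astype(np.float32))
            print(t,n,st[i],p.mean(0),'rect',np.array(r[0]),np.array(r[1]),r[2],'z',np.percentile(p[:,2],[5,50,95]))
```

```text
side0 red [333 132  50  21 700] [ 432.7 -383.8    3.6] rect [ 433.8 -386.1] [119.6 216.7] 83.35709381103516 z [-2.   3.1 10.6]
side0 red [280 381  16  13  78] [571.5 656.9  11.3] rect [572.7 658.4] [45.2  9.8] 50.66375732421875 z [ 7.2 11.7 15.8]
side0 yellow [303 198  28  17 217] [570.1  18.8   3.6] rect [570.6  22.1] [99.5 80.4] 2.89791202545166 z [-1.3  2.8 10.1]
side0 green [318 160  45  22 695] [ 499.5 -186.8    3.7] rect [ 500.2 -182. ] [109.1 178.9] 87.88585662841797 z [-1.2  3.1 10.2]
side0 blue [307 231  38  24 785] [523.1 181.7   4. ] rect [522.9 183.5] [124.2 102.2] 3.9236927032470703 z [-0.8  3.2 10.7]
side0 blue [345  68  38  12 270] [ 428.1 -951.7   24.2] rect [ 432.  -951.1] [ 47.9 202.2] 77.90507507324219 z [ 5.8 24.6 42.4]
scene0 red [199 162  48  28 616] [ 435.4 -383.1    3. ] rect [ 434.8 -378.5] [106.9 220.6] 80.88689422607422 z [-1.3  2.3  9.3]
scene0 red [502 243  33  27 226] [592.4 713.9  10. ] rect [583.7 700.7] [118.   48.6] 36.44393539428711 z [ 3.9 10.5 14.4]
scene0 yellow [588 216  52  58 854] [488.1 960.9  22.2] rect [448.8 948.7] [227.4  73.9] 22.89527702331543 z [ 1.9 22.2 42.4]
scene0 yellow [289 204  27  10  85] [541.2   8.7   4. ] rect [561.5  16.6] [71.4 72.8] 2.763104200363159 z [-0.   3.6  9.4]
scene0 blue [347 208  18  15 165] [525.3 200.7   2.2] rect [529.5 200.7] [95.7 59.6] 15.994248390197754 z [-1.1  1.9  7.2]
```

View pics/c1.png

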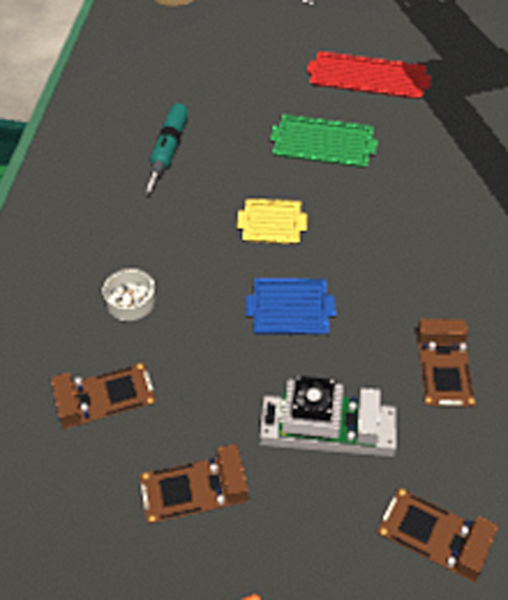

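View pics/c2.png

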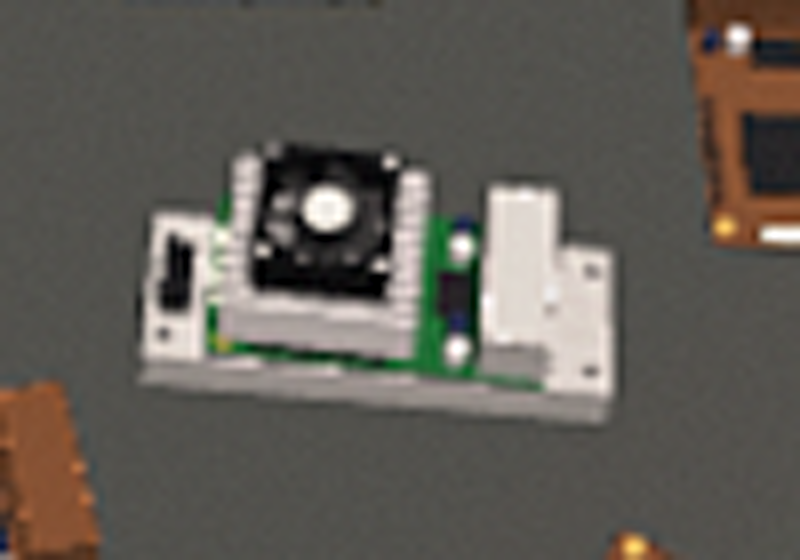

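View pics/c3.png

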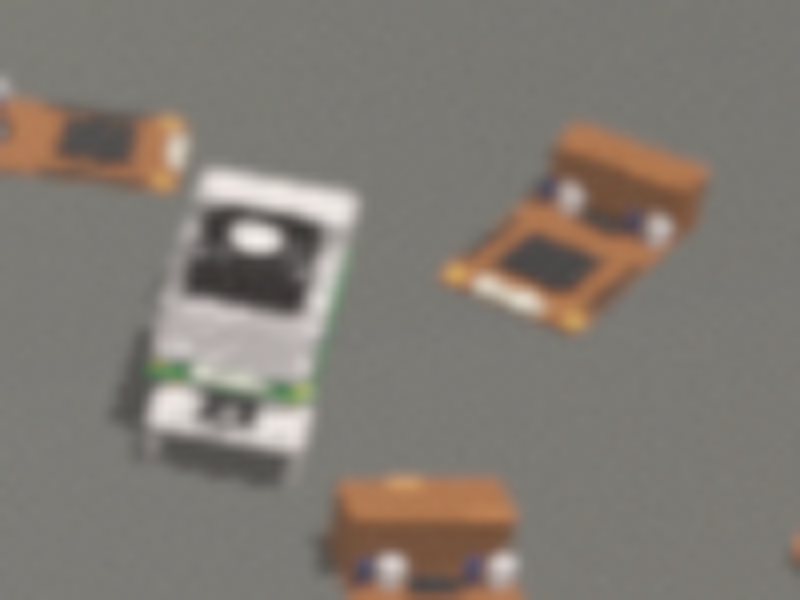

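Run:
```python
from h import *
np.set_printoptions(precision=1,suppress=True)
for t,(u0,v0,u1,v1) in (('side0',(308,270,378,312)),('scene0',(394,186,428,232))):
    a=L(t);C=a.cloud()[v0:v1,u0:u1].reshape(-1,3)
    for n,lo,hi in(('all',10,90),('hs',53,60),('fan',70,84)):
        p=C[(C[:,2]>lo)&(C[:,2]<hi)]
        if len(p)>5: print(t,n,len(p),p.mean(0),cv2.minAreaRect(p[:,:2].astype(np.float32)))
a=L('side0')
# fan hub px in c2 (326,208), /8
print('fan hub',a.onz(295+326/8,255+208/8,77), 'depth',a.P(336,281))
# chassis top corners c2: (152,213),(148,355),(613,248),(608,398)
for u,v in((152,213),(147,360),(613,250),(608,398)): print(a.onz(295+u/8,255+v/8,20))
o=ctrl.get_obs();print(R.from_rotvec(o['orientation']).as_matrix())
```

```text
side0 all 1422 [458.8 385.5  42.7] ((457.58062744140625, 376.78131103515625), (69.22151947021484, 170.0831298828125), 89.52429962158203)
side0 hs 197 [451.7 381.9  55.2] ((455.54876708984375, 377.4449768066406), (63.71757888793945, 116.79371643066406), 89.73831939697266)
side0 fan 198 [479.1 377.3  74.9] ((479.5390930175781, 376.2241516113281), (53.33222961425781, 49.813350677490234), 89.50958251953125)
scene0 all 663 [490.6 379.4  46.1] ((487.87835693359375, 382.2825622558594), (191.16436767578125, 85.83460998535156), 11.437516212463379)
scene0 hs 60 [471.1 375.6  55.6] ((456.2103271484375, 376.69720458984375), (61.48819351196289, 119.7921371459961), 88.69902801513672)
scene0 fan 118 [481.5 376.2  74.4] ((478.9224853515625, 376.3896789550781), (49.230892181396484, 55.41685485839844), 89.55644226074219)
fan hub [477.3 377.2  77. ] depth [476.6 375.8  75. ]
[542.5 349.7  20. ]
[537.3 412.   20. ]
[369.3 346.2  20. ]
[370.5 408.5  20. ]
[[ 0.4 -0.   0.9]
 [-0.9  0.   0.4]
 [-0.  -1.  -0. ]]
```

Request:
jog_arm --steps '[{"turn": [0,0,-0.037],"dp": [0.25,0.5,0],"claw": 1},{"turn": [0,0,-0.074],"dp": [0.5,1,0],"claw": 1},{"turn": [0,0,-0.111],"dp": [0.5,1,0],"claw": 1},{"turn": [0,0,-0.148],"dp": [0.5,1,0],"claw": 1}]'

```text
t: 0.48
ee_pos: [320.8, -475.7, 221.8]
orientation: [-1.206, 1.213, -1.209]
ft_force: [0.4, 0.3, -0.0]
width: 87.6
```

Request:
jog_arm --steps '[{"dp": [0.2,0.5,0],"claw": 1},{"dp": [0.4,1,0],"claw": 1},{"dp": [0.4,1,0],"claw": 1}]'

```text
invalid input at $.steps[0]: expected keys turn, dp, claw
```

Request:
jog_arm --steps '[{"dp": [0.2,0.5,0],"claw": 1},{"dp": [0.4,1,0],"claw": 1},{"dp": [0.4,1,0],"claw": 1}]'

```text
invalid input at $.steps[0]: expected keys turn, dp, claw
```

Request:
jog_arm --steps '[{"turn": [0,0,0],"dp": [0.25,0.45,0.1],"claw": 1},{"turn": [0,0,0],"dp": [0.5,0.9,0.2],"claw": 1},{"turn": [0,0,0],"dp": [0.5,1,0.2],"claw": 1}]'

```text
t: 0.73
ee_pos: [362.7, -392.6, 238.5]
orientation: [-1.205, 1.212, -1.208]
ft_force: [-0.3, -0.0, 0.1]
width: 87.9
```

Request:
jog_arm --steps '[{"turn": [0,0,0],"dp": [0.25,0.45,0.1],"claw": 1},{"turn": [0,0,0],"dp": [0.5,0.9,0.2],"claw": 1},{"turn": [0,0,0],"dp": [0.5,1,0.2],"claw": 1}]'

```text
t: 0.98
ee_pos: [404.6, -309.8, 255.6]
orientation: [-1.205, 1.209, -1.207]
ft_force: [0.0, -0.3, 0.9]
width: 87.9
```

Request:
jog_arm --steps '[{"turn": [0,0,0],"dp": [0.25,0.45,0.1],"claw": 1},{"turn": [0,0,0],"dp": [0.5,0.9,0.2],"claw": 1},{"turn": [0,0,0],"dp": [0.5,1,0.2],"claw": 1}]'

```text
t: 1.23
ee_pos: [446.8, -227.3, 272.7]
orientation: [-1.205, 1.205, -1.207]
ft_force: [0.5, -0.1, 1.1]
width: 88.2
```

Run:
```python
from h import *
a=grab('wrist','w1');print(ctrl.get_obs()['t'])
```

```text
1.2833
```

View pics/w1.png

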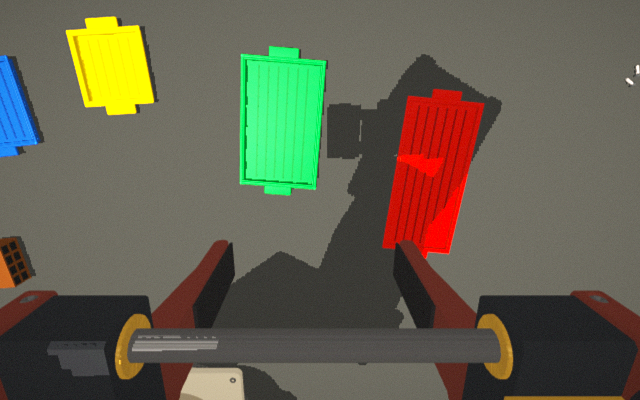

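```bash
cat > trays.py <<'E'
from h import *
import sys
np.set_printoptions(precision=1,suppress=True)
def trays(t):
    a=L(t);hsv=cv2.cvtColor(a.img,cv2.COLOR_RGB2HSV);C=a.cloud()
    for n,lo,hi in(('red',0,5),('yellow',24,34),('green',55,75),('blue',105,120)):
        m=((hsv[...,0]>=lo)&(hsv[...,0]<=hi)&(hsv[...,1]>150)&(hsv[...,2]>60)&(C[...,2]<30)).astype(np.uint8)
        if n=='red': m|=((hsv[...,0]>=176)&(hsv[...,1]>150)&(hsv[...,2]>60)&(C[...,2]<30)).astype(np.uint8)
        m=cv2.morphologyEx(m,cv2.MORPH_CLOSE,np.ones((5,5)))
        k,lab,st,ce=cv2.connectedComponentsWithStats(m)
        i=1+np.argmax(st[1:,4])
        if st[i,4]<1500: continue
        w=(lab==i).astype(np.uint8)
        # rectify onto plane z=10 at 1 mm/px
        v,u=np.nonzero(w);p0=a.onz(u.mean(),v.mean(),10)[:2]
        src=np.float32([[100,50],[500,50],[500,350],[100,350]]);dst=np.float32([(a.onz(*s,10)[:2]-p0)*2+400 for s in src])
        r=cv2.warpPerspective(w,cv2.getPerspectiveTransform(src,dst),(800,800))
        c=max(cv2.findContours(r,cv2.RETR_EXTERNAL,2)[0],key=cv2.contourArea)
        raw=cv2.minAreaRect(c)
        ang=np.radians(raw[2]); 
        o=cv2.morphologyEx(cv2.warpAffine(r,cv2.getRotationMatrix2D((400,400),raw[2],1),(800,800)),cv2.MORPH_OPEN,np.ones((101,101),np.uint8))
        c=max(cv2.findContours(o,cv2.RETR_EXTERNAL,2)[0],key=cv2.contourArea);b=cv2.minAreaRect(c)
        M=cv2.invertAffineTransform(cv2.getRotationMatrix2D((400,400),raw[2],1));ctr=M@np.array([*b[0],1])
        print(t,n,st[i][:4],'centre',(ctr-400)/2+p0,'size',np.array(b[1])/2,b[2],'rawangle',raw[2],np.array(raw[1])/2)
        zz=C[...,2][w>0];print('   z',np.percentile(zz,[5,50,95]))
trays(sys.argv[1])
E
python3 trays.py w1; python3 trays.py side0
```

```text
w1 red [382  89 103 170] centre [ 434.5 -380.5] size [195.  95.] 90.0 rawangle 84.82683563232422 [ 98.  228.6]
   z [ 2.5  4.1 11.2]
w1 yellow [66 17 88 98] centre [567.8  18.4] size [85.5 86.5] 90.0 rawangle 3.289242744445801 [109.2  88.9]
   z [ 2.2  4.4 11.3]
w1 green [240  46  87 149] centre [ 500.2 -183.3] size [159.5 101.5] 90.0 rawangle 85.91438293457031 [103.5 182.6]
   z [ 2.4  4.1 11.2]Traceback (most recent call last):
  File "trays.py", line 26, in <module>
    trays(sys.argv[1])
    ~~~~~^^^^^^^^^^^^^
  File "trays.py", line 22, in trays
    c=max(cv2.findContours(o,cv2.RETR_EXTERNAL,2)[0],key=cv2.contourArea);b=cv2.minAreaRect(c)
ValueError: max() iterable argument is empty
```

Request:
jog_arm --steps '[{"turn": [0,0,0],"dp": [0.1,0.5,0.1],"claw": 1},{"turn": [0,0,0],"dp": [0.1,1,0.1],"claw": 1}]'

```text
t: 1.45
ee_pos: [454.6, -149.4, 280.6]
orientation: [-1.204, 1.206, -1.209]
ft_force: [0.6, 0.1, 0.4]
width: 87.4
```

Request:
jog_arm --steps '[{"turn": [0,0,0],"dp": [0,0.5,0],"claw": 1},{"turn": [0,0,0],"dp": [0,1,0],"claw": 1}]'

```text
t: 1.62
ee_pos: [454.0, -69.3, 280.3]
orientation: [-1.204, 1.206, -1.21]
ft_force: [1.8, 0.5, 0.2]
width: 87.9
```

Request:
jog_arm --steps '[{"turn": [0,0,0],"dp": [0,0.5,0],"claw": 1},{"turn": [0,0,0],"dp": [0,1,0],"claw": 1}]'

```text
t: 1.78
ee_pos: [453.3, 11.0, 279.8]
orientation: [-1.205, 1.207, -1.211]
ft_force: [0.6, -1.2, 0.4]
width: 88.2
```

Request:
jog_arm --steps '[{"turn": [0,0,0],"dp": [0,0.5,0],"claw": 1},{"turn": [0,0,0],"dp": [0,1,0],"claw": 1}]'

```text
t: 1.95
ee_pos: [452.9, 91.4, 279.4]
orientation: [-1.206, 1.207, -1.212]
ft_force: [0.4, -0.4, -0.1]
width: 87.9
```

Request:
jog_arm --steps '[{"turn": [0,0,0],"dp": [0,0.5,0],"claw": 1},{"turn": [0,0,0],"dp": [0,1,0],"claw": 1}]'

```text
t: 2.12
ee_pos: [452.7, 172.0, 279.0]
orientation: [-1.206, 1.207, -1.213]
ft_force: [0.7, 1.5, -0.3]
width: 87.5
```

```bash
python3 - <<'E'
from h import *
a=grab('wrist','w2');o=ctrl.get_obs();print(o['t'],o['qpos'])
E
python3 trays.py w2
```

```text
2.1667 [3.48586485e-01 1.46011853e-01 1.87465530e+00 1.15284295e-03
 1.11555203e+00 1.91774369e+00]Traceback (most recent call last):
  File "trays.py", line 26, in <module>
    trays(sys.argv[1])
    ~~~~~^^^^^^^^^^^^^
  File "trays.py", line 11, in trays
    i=1+np.argmax(st[1:,4])
        ~~~~~~~~~^^^^^^^^^^
    return _wrapfunc(a, 'argmax', axis=axis, out=out, **kwds)
    return bound(*args, **kwds)
ValueError: attempt to get argmax of an empty sequence
```

View pics/w2.png

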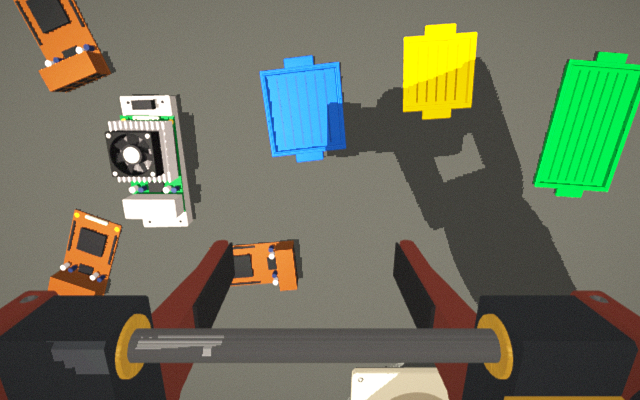

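```bash
python3 - <<'E'
s=open('trays.py').read()
s=s.replace("        i=1+np.argmax","        if k<2: continue\n        i=1+np.argmax")
s=s.replace("        ang=np.radians(raw[2]); \n","""        bx=raw[1];th=raw[2]+(90 if bx[1]>bx[0] else 0);th=(th+45)%180-45
        q=(c[:,0,:]-np.array(raw[0]))@np.array([[np.cos(np.radians(th)),-np.sin(np.radians(th))],[np.sin(np.radians(th)),np.cos(np.radians(th))]])
        Ls=max(bx)-56;A=[]
        for sg in(1,-1):
            qq=q[(abs(q[:,0])<Ls*.42)&(q[:,1]*sg>0)].astype(np.float32)
            l=cv2.fitLine(qq,cv2.DIST_HUBER,0,.01,.01).ravel();A.append(th+np.degrees(np.arctan(l[1]/l[0])))
        print('   yaw sides',A)
""")
s=s.replace("        c=max(cv2.findContours(o,","        if not o.any(): continue\n        c=max(cv2.findContours(o,")
open('trays.py','w').write(s)
E
python3 trays.py w1; python3 trays.py w2
python3 - <<'E'
from h import *
np.set_printoptions(precision=1,suppress=True)
crop('w2',90,80,210,240,4,'c4')
a=L('w2');C=a.cloud()[80:240,90:210].reshape(-1,3)
for n,lo,hi in(('hs',53,60),('fan',72,84),('jack',51,57),('ch',12,23)):
    p=C[(C[:,2]>lo)&(C[:,2]<hi)]
    if n=='jack':p=p[p[:,0]<430]
    print(n,len(p),p.mean(0),cv2.minAreaRect(p[:,:2].astype(np.float32)))
E
```

```text
yaw sides [np.float32(-5.2718863), np.float32(-5.1818824)]
w1 red [382  89 103 170] centre [ 434.5 -380.5] size [195.  95.] 90.0 rawangle 84.82683563232422 [ 98.  228.6]
   z [ 2.5  4.1 11.2]
   yaw sides [np.float32(3.6223414), np.float32(3.411658)]
w1 yellow [66 17 88 98] centre [567.8  18.4] size [85.5 86.5] 90.0 rawangle 3.289242744445801 [109.2  88.9]
   z [ 2.2  4.4 11.3]
   yaw sides [np.float32(-3.9440637), np.float32(-4.1300945)]
w1 green [240  46  87 149] centre [ 500.2 -183.3] size [159.5 101.5] 90.0 rawangle 85.91438293457031 [103.5 182.6]
   z [ 2.4  4.1 11.2]
   yaw sides [np.float32(-16.074366), np.float32(5.8076553)]
   yaw sides [np.float32(3.2600667), np.float32(2.894399)]
w2 yellow [403  23  74  97] centre [567.6  19.4] size [85.  85.5] 90.0 rawangle 3.4682295322418213 [108.8  87.9]
   z [ 2.5  4.5 11.5]
   yaw sides [np.float32(-4.3451395), np.float32(-3.700916)]
w2 green [533  52 107 146] centre [ 499.5 -182.2] size [103.5 159.5] 0.0 rawangle 85.638427734375 [108.4 182.3]
   z [ 2.6  4.3 11.3]
   yaw sides [np.float32(1.7920666), np.float32(-10.3559265)]
hs 1871 [443.3 372.   55.4] ((454.3423767089844, 375.9036865234375), (64.26778411865234, 118.62939453125), 89.56690979003906)
fan 1389 [479.3 375.2  76.4] ((478.82696533203125, 375.3347473144531), (51.521949768066406, 50.02401351928711), 89.17280578613281)
jack 1033 [408.2 375.5  54.4] ((407.7975769042969, 376.25592041015625), (64.2920150756836, 25.56831932067871), 89.46953582763672)
ch 1255 [473.6 370.7  19.7] ((456.613525390625, 377.2253112792969), (170.24220275878906, 61.41482925415039), 0.9779658913612366)
```

View pics/c4.png

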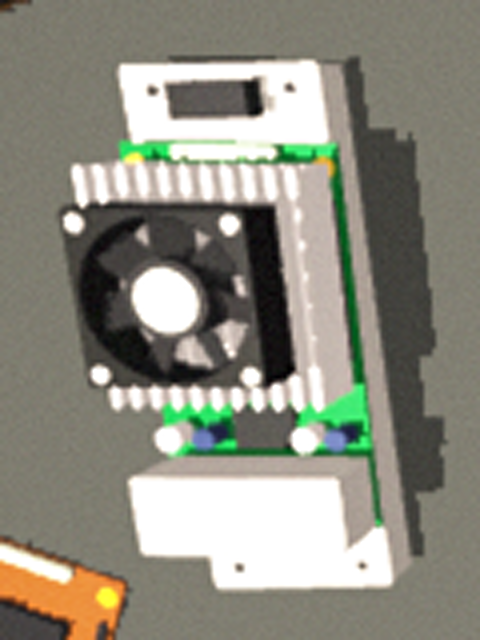

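Request:
jog_arm --steps '[{"turn": [0,0,0],"dp": [0.1,0.45,-0.2],"claw": 1},{"turn": [0,0,0],"dp": [0.2,0.9,-0.4],"claw": 1},{"turn": [0,0,0],"dp": [0.2,1,-0.6],"claw": 1}]'

```text
t: 2.42
ee_pos: [471.2, 260.6, 230.8]
orientation: [-1.202, 1.204, -1.207]
ft_force: [0.0, -0.2, 1.0]
width: 87.7
```

Request:
jog_arm --steps '[{"turn": [0,0,0],"dp": [0.1,0.45,-0.2],"claw": 1},{"turn": [0,0,0],"dp": [0.13,0.9,-0.4],"claw": 1},{"turn": [0,0,0],"dp": [0.13,1,-0.6],"claw": 1}]'

```text
t: 2.67
ee_pos: [483.3, 343.6, 181.5]
orientation: [-1.2, 1.202, -1.206]
ft_force: [0.6, -1.1, 0.2]
width: 87.9
```

Request:
jog_arm --steps '[{"turn": [0,0,0],"dp": [0,0.4,-0.3],"claw": 1},{"turn": [0,0,0],"dp": [0,0.52,-0.7],"claw": 1},{"turn": [0,0,0],"dp": [0,0.52,-0.7],"claw": 1}]'

```text
t: 2.92
ee_pos: [481.1, 383.8, 119.0]
orientation: [-1.21, 1.203, -1.205]
ft_force: [-1.6, -0.6, 0.3]
width: 88.1
```

Run:
```python
from h import *
a=grab('wrist','w3');o=ctrl.get_obs();print(o['t'],o['ee_pos'],R.from_rotvec(o['orientation']).as_matrix().round(4))
```

```text
2.9667 [481.73489831 383.19039484 121.46824483] [[ 5.8e-03  3.2e-03  1.0e+00]
 [-1.0e+00  9.0e-04  5.7e-03]
 [-9.0e-04 -1.0e+00  3.2e-03]]
```

View pics/w3.png

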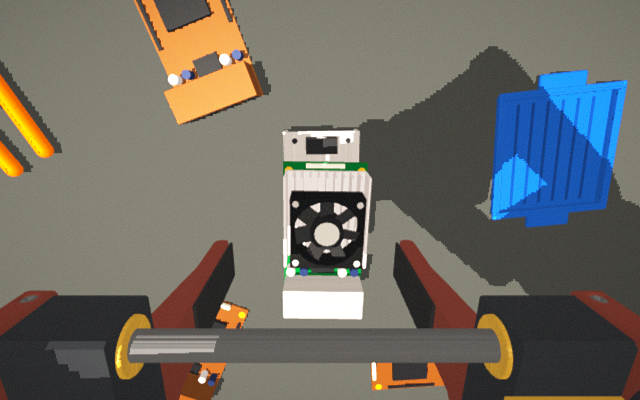

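```bash
cat > unit.py <<'E'
from h import *
import sys
np.set_printoptions(precision=1,suppress=True)
a=L(sys.argv[1]);u0,v0,u1,v1=map(int,sys.argv[2:6]);C=a.cloud()[v0:v1,u0:u1].reshape(-1,3)
for s in sys.argv[6:]:
    lo,hi=map(float,s.split(','))
    p=C[(C[:,2]>lo)&(C[:,2]<hi)]
    if len(p)<20: print(s,len(p));continue
    b=cv2.minAreaRect(p[:,:2].astype(np.float32));print(s,len(p),'z',np.median(p[:,2]),np.array(b[0]),np.array(b[1]),round(b[2],2),'pct',np.percentile(p[:,:2],[1,99],axis=0).ravel())
E
python3 unit.py w3 260 110 390 325 72,84 51,60 12,23 
python3 trays.py w3
```

```text
72,84 3385 z 77.22056786327079 [478.4 375.5] [49.8 51. ] 89.31 pct [453.8 351.  503.7 400.2]
51,60 3545 z 54.89772581510678 [454.  376.2] [ 63.7 119. ] 89.21 pct [395.6 344.8 513.1 407.9]
12,23 1770 z 20.771709727870984 [529.7 378.9] [24.4 60. ] 0.34 pct [517.9 349.3 541.5 408.4]
   yaw sides [np.float32(6.27238), np.float32(34.601974)]
w3 blue [490  70 137 157] centre [497.3 165.3] size [54.5 50. ] 90.0 rawangle 6.428747653961182 [128.  100.6]
   z [ 2.8  4.3 11.2]
```

Request:
jog_arm --steps '[{"turn": [0,0,-0.005],"dp": [-0.04,-0.096,0],"claw": 1},{"turn": [0,0,-0.005],"dp": [-0.04,-0.096,-0.2],"claw": 1},{"turn": [0,0,-0.005],"dp": [-0.04,-0.096,-0.4],"claw": 1},{"turn": [0,0,-0.005],"dp": [-0.04,-0.096,-0.6],"claw": 1},{"turn": [0,0,-0.005],"dp": [-0.04,-0.096,-0.7],"claw": 1},{"turn": [0,0,-0.005],"dp": [-0.04,-0.096,-0.7],"claw": 1},{"turn": [0,0,-0.005],"dp": [-0.04,-0.096,-0.7],"claw": 1}]'

```text
t: 3.55
ee_pos: [479.2, 374.7, 66.6]
orientation: [-1.2, 1.215, -1.218]
ft_force: [-0.3, -0.0, 0.6]
width: 87.7
```

Run:
```python
from h import *
a=grab('wrist','w4');o=ctrl.get_obs();print(o['t'],o['ee_pos'],o['ft_force'])
```

```text
3.6 [479.42487405 375.18158464  66.92422833] [-0.34721923  0.0802088  -0.04091571]
```

View pics/w4.png

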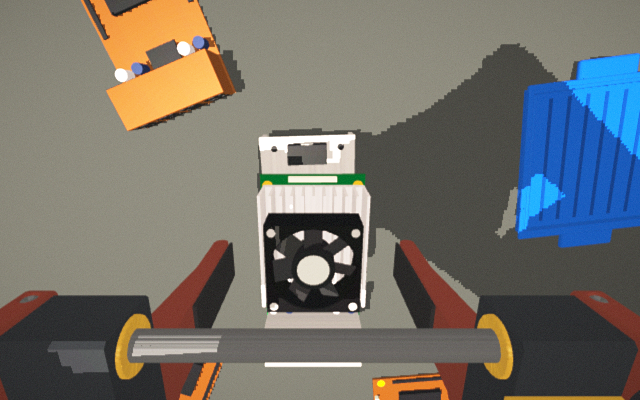

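Request:
jog_arm --steps '[{"turn": [0,0,0],"dp": [0,0,-0.015],"claw": 0.7},{"turn": [0,0,0],"dp": [0,0,-0.015],"claw": 0.5},{"turn": [0,0,0],"dp": [0,0,-0.015],"claw": 0.3},{"turn": [0,0,0],"dp": [0,0,-0.015],"claw": 0.3},{"turn": [0,0,0],"dp": [0,0,-0.015],"claw": 0.3},{"turn": [0,0,0],"dp": [0,0,-0.015],"claw": 0.3},{"turn": [0,0,0],"dp": [0,0,-0.015],"claw": 0.3},{"turn": [0,0,0],"dp": [0,0,-0.015],"claw": 0.3}]'

```text
t: 4.27
ee_pos: [479.4, 375.3, 65.8]
orientation: [-1.199, 1.215, -1.218]
ft_force: [0.1, -0.9, 1.0]
width: 49.8
```

Request:
jog_arm --steps '[{"turn": [0,0,0],"dp": [0,0,0.02],"claw": 0.3},{"turn": [0,0,0],"dp": [0,0,0.1],"claw": 0.3},{"turn": [0,0,0],"dp": [0,0,0.25],"claw": 0.3},{"turn": [0,0,0],"dp": [0,0,0.45],"claw": 0.3},{"turn": [0,0,0],"dp": [0,0,0.6],"claw": 0.3}]'

```text
t: 4.68
ee_pos: [479.8, 375.6, 115.6]
orientation: [-1.198, 1.214, -1.218]
ft_force: [1.1, 0.6, -1.3]
width: 50.1
```

Run:
```python
from h import *
a=grab('wrist','w5');o=ctrl.get_obs();print(o['t'],o['ee_pos'],o['ft_force'])
```

```text
4.7333 [480.98377831 376.45968756 117.92293217] [1.09560849 0.32593897 1.19475068]
```

View pics/w5.png

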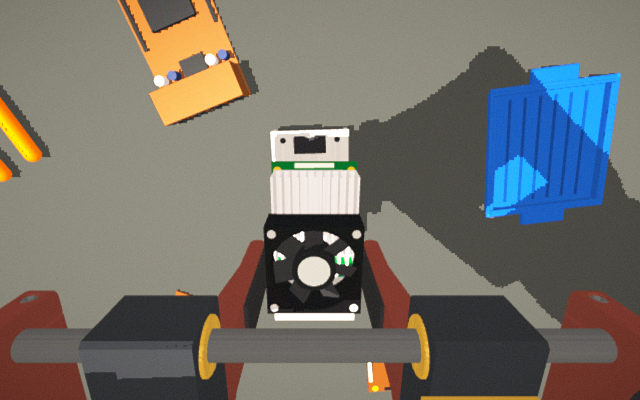

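Request:
jog_arm --steps '[{"turn": [0,0,0.007],"dp": [0.05,-0.2,0],"claw": 0.3},{"turn": [0,0,0.015],"dp": [0.1,-0.55,0],"claw": 0.3},{"turn": [0,0,0.022],"dp": [0.25,-1,0],"claw": 0.3}]'

```text
t: 4.98
ee_pos: [500.6, 297.3, 118.8]
orientation: [-1.227, 1.159, -1.163]
ft_force: [0.4, -0.7, -0.1]
width: 49.6
```

Request:
jog_arm --steps '[{"turn": [0,0,0],"dp": [0.12,-0.5,0],"claw": 0.3},{"turn": [0,0,0],"dp": [0.25,-1,0],"claw": 0.3}]'

```text
t: 5.15
ee_pos: [520.8, 216.3, 119.5]
orientation: [-1.226, 1.157, -1.162]
ft_force: [0.7, -0.2, -1.2]
width: 49.7
```

Request:
jog_arm --steps '[{"turn": [0,0,0],"dp": [0.12,-0.5,0],"claw": 0.3},{"turn": [0,0,0],"dp": [0.25,-1,0],"claw": 0.3}]'

```text
t: 5.32
ee_pos: [541.0, 134.8, 120.2]
orientation: [-1.226, 1.156, -1.162]
ft_force: [1.0, 0.1, 0.7]
width: 49.3
```

Request:
jog_arm --steps '[{"turn": [0,0,0],"dp": [0.12,-0.4,0],"claw": 0.3},{"turn": [0,0,0],"dp": [0.25,-0.75,0],"claw": 0.3},{"turn": [0,0,0],"dp": [0.25,-0.9,0],"claw": 0.3},{"turn": [0,0,0],"dp": [0.25,-0.9,0],"claw": 0.3}]'

```text
t: 5.65
ee_pos: [561.3, 60.4, 120.5]
orientation: [-1.224, 1.158, -1.165]
ft_force: [-0.4, 0.1, -0.6]
width: 49.9
```

```bash
python3 - <<'E'
from h import *
a=grab('wrist','w6');o=ctrl.get_obs();print(o['t'],o['ee_pos'],o['ft_force'],o['width'])
E
python3 trays.py w6
```

```text
5.7 [560.84044845  61.98750829 120.38173024] [ 0.94605397 -0.06496716 -0.22673875] 50.06591798283181
   yaw sides [np.float32(62.1566), np.float32(3.175172)]
w6 yellow [314 134 103 114] centre [581.7  20.2] size [84.5 57. ] 90.0 rawangle 3.5395588874816895 [101.4  86.3]
   z [ 2.8  4.3 11.3]
   yaw sides [np.float32(-4.1761823), np.float32(-4.0556517)]
w6 green [506 184 134 144] centre [ 523.5 -181.7] size [112.5 102. ] 90.0 rawangle 85.60128784179688 [108.3 146.7]
   z [ 2.8  4.1 11.1]
   yaw sides [np.float32(6.814206), np.float32(-34.8575)]
```

View pics/w6.png

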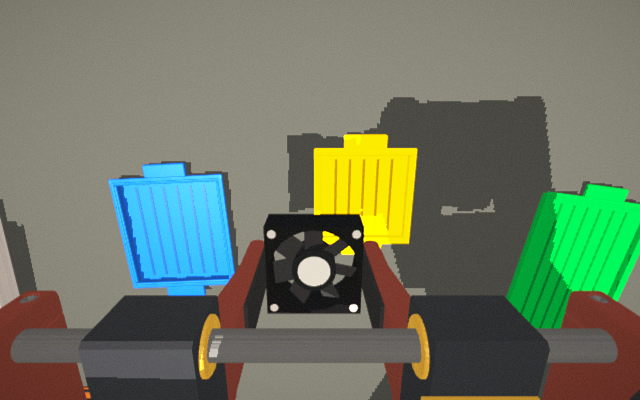

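Request:
jog_arm --steps '[{"turn": [0,0,0],"dp": [0.096,-0.3,-0.1],"claw": 0.3},{"turn": [0,0,0],"dp": [0.096,-0.53,-0.4],"claw": 0.3},{"turn": [0,0,0],"dp": [0.096,-0.53,-0.75],"claw": 0.3},{"turn": [0,0,0],"dp": [0.096,-0.53,-1],"claw": 0.3},{"turn": [0,0,0],"dp": [0.096,-0.53,-1],"claw": 0.3},{"turn": [0,0,0],"dp": [0.096,-0.53,-1],"claw": 0.3}]'

```text
t: 6.2
ee_pos: [567.4, 21.1, 39.7]
orientation: [-1.227, 1.159, -1.161]
ft_force: [0.8, -0.2, -1.1]
width: 50.1
```

```bash
python3 - <<'E'
from h import *
a=grab('wrist','w7');o=ctrl.get_obs();print(o['t'],o['ee_pos'],o['ft_force'],o['width'])
E
python3 trays.py w7
```

```text
6.25 [568.53769866  20.96986386  40.84404715] [0.29063421 0.15856571 0.00544716] 49.71914700914735
   yaw sides [np.float32(94.13443), np.float32(86.93471)]
   yaw sides [np.float32(137.89061), np.float32(93.04662)]
```

View pics/w7.png

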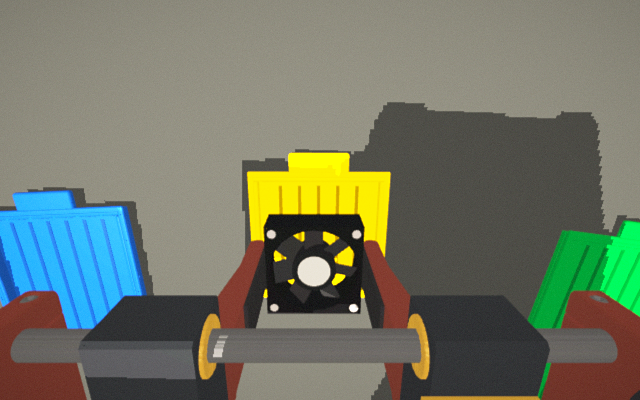

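Request:
jog_arm --steps '[{"turn": [0,0,0],"dp": [0,-0.02,-0.12],"claw": 0.3},{"turn": [0,0,0],"dp": [0,-0.02,-0.22],"claw": 0.3},{"turn": [0,0,0],"dp": [0,-0.02,-0.3],"claw": 0.3},{"turn": [0,0,0],"dp": [0,-0.02,-0.34],"claw": 0.3},{"turn": [0,0,0],"dp": [0,-0.02,-0.345],"claw": 0.3},{"turn": [0,0,0],"dp": [0,-0.02,-0.345],"claw": 0.3}]'

```text
t: 6.75
ee_pos: [568.4, 19.3, 13.0]
orientation: [-1.226, 1.157, -1.162]
ft_force: [-0.4, -0.0, 0.7]
width: 49.6
```

Request:
jog_arm --steps '[{"turn": [0,0,0],"dp": [0,0,-0.006],"claw": 0.3},{"turn": [0,0,0],"dp": [0,0,-0.012],"claw": 0.3},{"turn": [0,0,0],"dp": [0,0,-0.012],"claw": 0.3}]'

```text
t: 7.0
ee_pos: [568.5, 19.3, 12.2]
orientation: [-1.225, 1.157, -1.162]
ft_force: [-0.1, -0.3, -1.4]
width: 49.6
```

Request:
jog_arm --steps '[{"turn": [0,0,0],"dp": [0,0,-0.006],"claw": 0.3},{"turn": [0,0,0],"dp": [0,0,-0.009],"claw": 0.3},{"turn": [0,0,0],"dp": [0,0,-0.012],"claw": 0.3}]'

```text
t: 7.25
ee_pos: [568.7, 19.3, 11.8]
orientation: [-1.225, 1.157, -1.162]
ft_force: [-1.9, -0.1, 9.3]
width: 49.9
```

Request:
jog_arm --steps '[{"turn": [0,0,0],"dp": [0,0,-0.003],"claw": 0.3},{"turn": [0,0,0],"dp": [0,0,-0.006],"claw": 0.3},{"turn": [0,0,0],"dp": [0,0,-0.006],"claw": 0.3}]'

```text
t: 7.5
ee_pos: [568.8, 19.3, 11.8]
orientation: [-1.225, 1.157, -1.162]
ft_force: [-1.5, -0.3, 5.9]
width: 49.9
```

Request:
jog_arm --steps '[{"turn": [0,0,0],"dp": [0,0,0],"claw": 0.65},{"turn": [0,0,0],"dp": [0,0,0],"claw": 0.7},{"turn": [0,0,0],"dp": [0,0,0],"claw": 0.7},{"turn": [0,0,0],"dp": [0,0,0],"claw": 0.7},{"turn": [0,0,0],"dp": [0,0,0.1],"claw": 0.7},{"turn": [0,0,0],"dp": [0,0,0.3],"claw": 0.7},{"turn": [0,0,0],"dp": [0,0,0.6],"claw": 1},{"turn": [0,0,0],"dp": [0,0,1],"claw": 1}]'

```text
t: 8.17
ee_pos: [567.2, 19.2, 91.4]
orientation: [-1.228, 1.16, -1.161]
ft_force: [1.3, -0.3, -0.2]
width: 71.4
```

Run:
```python
from h import *
a=grab('wrist','w8');o=ctrl.get_obs();print(o['t'],o['ee_pos'],o['ft_force'],o['width'])
```

```text
8.2167 [571.49625935  19.29966064  98.14724574] [ 1.8655046  -0.67251859  3.46048273] 75.26159494790268
```

View pics/w8.png

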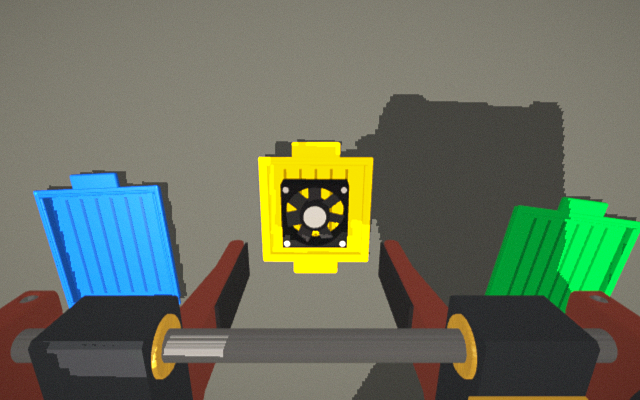

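Request:
jog_arm --steps '[{"turn": [0,0,-0.007],"dp": [-0.1,0.4,0.1],"claw": 1},{"turn": [0,0,-0.015],"dp": [-0.2,0.8,0.1],"claw": 1},{"turn": [0,0,-0.022],"dp": [-0.26,1,0.1],"claw": 1}]'

```text
t: 8.47
ee_pos: [551.0, 101.4, 107.8]
orientation: [-1.186, 1.202, -1.218]
ft_force: [-0.3, -0.3, -0.1]
width: 87.6
```

Request:
jog_arm --steps '[{"turn": [0,0,0],"dp": [-0.13,0.5,0.1],"claw": 1},{"turn": [0,0,0],"dp": [-0.26,1,0.1],"claw": 1}]'

```text
t: 8.63
ee_pos: [531.3, 180.0, 117.3]
orientation: [-1.182, 1.202, -1.221]
ft_force: [0.4, 1.3, -0.1]
width: 87.7
```

```bash
python3 - <<'E'
from h import *
a=grab('wrist','w9');o=ctrl.get_obs();print(o['t'],o['ee_pos'],o['width'])
E
python3 - <<'E'
s=open('trays.py').read()
s=s.replace("(C[...,2]<30)","(C[...,2]<30)&(C[...,0]>350)&(C[...,0]<650)&(abs(C[...,1])<480)")
open('trays.py','w').write(s)
E
python3 trays.py w9
```

```text
8.6833 [529.36084313 186.43618614 117.15556077] 87.47632065975206
   yaw sides [np.float32(3.7180576), np.float32(3.2697382)]
   yaw sides [np.float32(18.285265), np.float32(3.471591)]
```

View pics/w9.png

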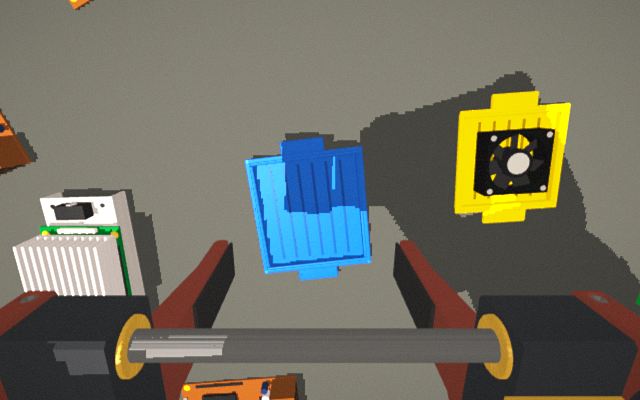

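Run:
```python
from h import *
np.set_printoptions(precision=1,suppress=True)
crop('w9',230,130,390,290,4,'c5')
a=L('w9')
P=[a.onz(u,v,10)[:2] for u,v in((247,160),(359,147),(371,263),(267,272))];print(P,np.mean(P,0),P[0]-P[3],P[0]-P[1])
```

```text
[array([569.8, 236.5]), array([579.7, 143.6]), array([474.8, 129.7]), array([466.2, 224.9])] [522.6 183.7] [103.6  11.6] [-9.9 92.8]
```

View pics/c5.png

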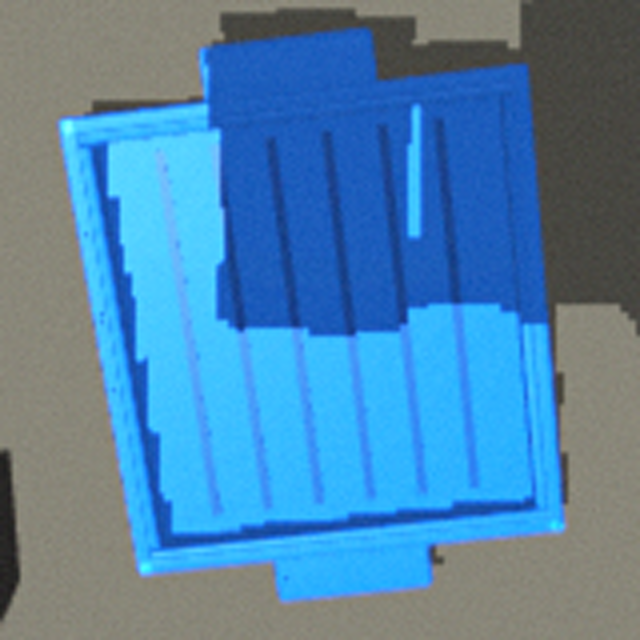

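Request:
jog_arm --steps '[{"turn": [0,0,0],"dp": [-0.13,0.5,0],"claw": 1},{"turn": [0,0,0],"dp": [-0.26,1,0],"claw": 1}]'

```text
t: 8.85
ee_pos: [510.1, 260.7, 117.8]
orientation: [-1.181, 1.201, -1.217]
ft_force: [1.5, 0.1, 0.3]
width: 88.2
```

Request:
jog_arm --steps '[{"turn": [0,0,0],"dp": [-0.13,0.5,0],"claw": 1},{"turn": [0,0,0],"dp": [-0.26,1,0],"claw": 1},{"turn": [0,0,0],"dp": [-0.26,1,0],"claw": 1}]'

```text
t: 9.1
ee_pos: [488.2, 346.9, 118.6]
orientation: [-1.18, 1.198, -1.212]
ft_force: [0.1, -0.6, -0.1]
width: 87.7
```

```bash
python3 - <<'E'
from h import *
a=grab('wrist','w10');o=ctrl.get_obs();print(o['t'],o['ee_pos'],o['width'],R.from_rotvec(o['orientation']).as_matrix().round(4))
E
python3 unit.py w10 220 60 330 390 51,60 56,60 12,23
```

```text
9.15 [488.54205878 344.06636543 118.27918674] 87.68714669936526 [[-8.000e-04  2.460e-02  9.997e-01]
 [-9.999e-01  1.160e-02 -1.100e-03]
 [-1.160e-02 -9.996e-01  2.450e-02]]
51,60 5392 z 55.42241851376386 [454.3 376.2] [ 63.8 118.5] 89.38 pct [396.6 345.  512.9 407.1]
56,60 2410 z 57.62958721552582 [455.7 376. ] [ 62.1 115.5] 89.2 pct [419.7 345.  512.9 406.4]
12,23 1671 z 20.682326172063256 [529.5 378.9] [24.1 60. ] 1.07 pct [518.1 349.1 541.5 408.4]
```

View pics/w10.png

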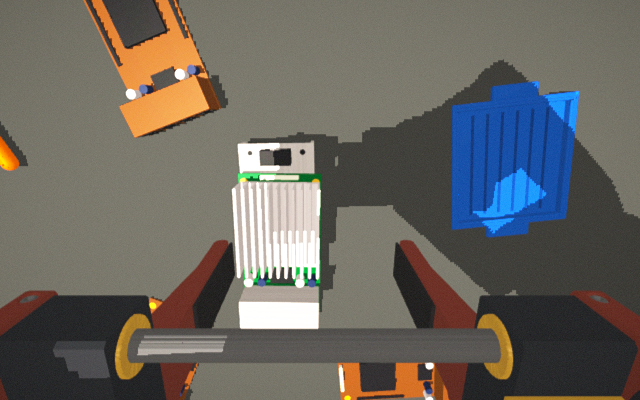

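Request:
jog_arm --steps '[{"turn": [-0.0037,0.0078,-0.003],"dp": [-0.13,0.4,0],"claw": 1},{"turn": [-0.0037,0.0078,-0.003],"dp": [-0.13,0.4,-0.2],"claw": 1},{"turn": [-0.0037,0.0078,-0.003],"dp": [-0.13,0.4,-0.5],"claw": 1},{"turn": [-0.0037,0.0078,-0.003],"dp": [-0.13,0.4,-0.65],"claw": 1},{"turn": [-0.0037,0.0078,-0.003],"dp": [-0.13,0.4,-0.65],"claw": 1},{"turn": [-0.0037,0.0078,-0.003],"dp": [-0.13,0.4,-0.65],"claw": 1}]'

```text
t: 9.65
ee_pos: [478.1, 374.7, 65.8]
orientation: [-1.206, 1.218, -1.218]
ft_force: [-0.4, -0.6, 0.5]
width: 87.5
```

```bash
cat > st.py <<'E'
from h import *
import sys
if len(sys.argv)>1: grab('wrist',sys.argv[1])
o=ctrl.get_obs();r=R.from_rotvec(o['orientation']).as_matrix();a=r[:,1]
print('t',round(o['t'],2),'pos',o['ee_pos'].round(1),'w',round(o['width'],1),'F',o['ft_force'].round(1),'yaw',np.degrees(np.arctan2(r[0,0],-r[1,0])).round(2),'levelling turn',(np.cross(a,[0,0,-1])/np.pi).round(4))
E
python3 st.py w11;python3 unit.py w11 220 60 420 390 56,60 12,23
```

```text
t 9.7 pos [478.7 375.3  66.6] w 88.1 F [-0.3  0.5 -0.1] yaw -0.65 levelling turn [ 0.0001 -0.      0.    ]
56,60 3752 z 57.67659842754806 [478.3 375.7] [62.3 70.6] 89.23 pct [444.2 344.7 512.9 406.5]
12,23 2837 z 20.71043489259847 [537.7 395.2] [101.7  46.8] 64.54 pct [517.6 349.1 574.4 429.1]
```

View pics/w11.png

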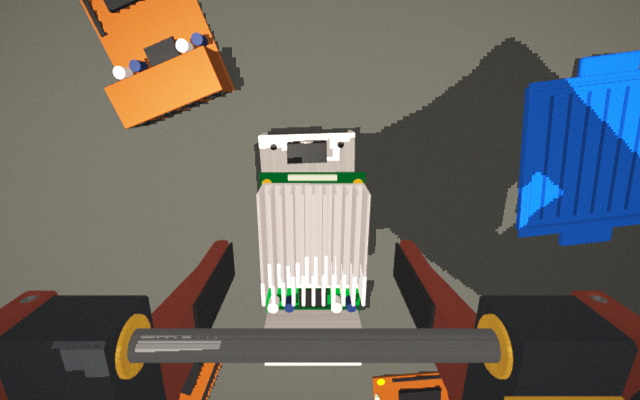

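Request:
jog_arm --steps '[{"turn": [0,0,0],"dp": [0,0.005,-0.15],"claw": 1},{"turn": [0,0,0],"dp": [0,0.005,-0.28],"claw": 1},{"turn": [0,0,0],"dp": [0,0.005,-0.32],"claw": 1},{"turn": [0,0,0],"dp": [0,0.005,-0.32],"claw": 0.8},{"turn": [0,0,0],"dp": [0,0.005,-0.32],"claw": 0.6},{"turn": [0,0,0],"dp": [0,0.005,-0.32],"claw": 0.4},{"turn": [0,0,0],"dp": [0,0.005,-0.32],"claw": 0.4},{"turn": [0,0,0],"dp": [0,0.005,-0.32],"claw": 0.4},{"turn": [0,0,0],"dp": [0,0.005,-0.32],"claw": 0.4}]'

```text
t: 10.45
ee_pos: [478.8, 375.9, 41.4]
orientation: [-1.203, 1.217, -1.218]
ft_force: [-0.2, -0.0, 0.5]
width: 61.6
```

Request:
jog_arm --steps '[{"turn": [0,0,0],"dp": [0,0,0.02],"claw": 0.4},{"turn": [0,0,0],"dp": [0,0,0.08],"claw": 0.4},{"turn": [0,0,0],"dp": [0,0,0.2],"claw": 0.4},{"turn": [0,0,0],"dp": [0,0,0.4],"claw": 0.4},{"turn": [0,0,0],"dp": [0,0,0.65],"claw": 0.4},{"turn": [0,0,0],"dp": [0,0,0.75],"claw": 0.4}]'

```text
t: 10.95
ee_pos: [480.0, 376.7, 104.4]
orientation: [-1.2, 1.216, -1.217]
ft_force: [0.4, 0.2, -0.7]
width: 61.7
```

```bash
python3 st.py w12
```

```text
t 11.0 pos [480.4 377.1 105.1] w 61.7 F [-0.   0.4  0.7] yaw -0.65 levelling turn [-0.001   0.0015  0.    ]
```

View pics/w12.png

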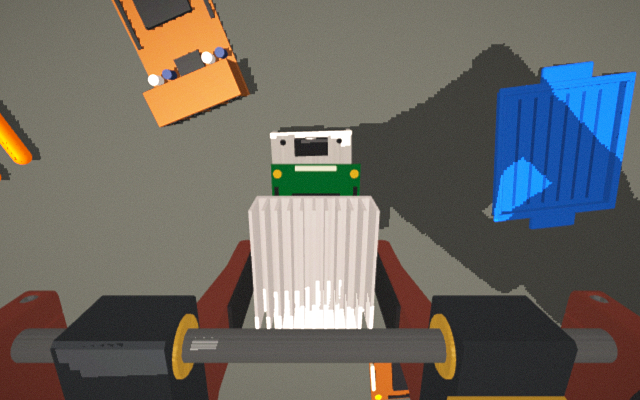

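Request:
jog_arm --steps '[{"turn": [0,0,0.01],"dp": [0.05,-0.2,0],"claw": 0.4},{"turn": [0,0,0.02],"dp": [0.1,-0.6,0],"claw": 0.4},{"turn": [-0.001,0.0015,0.038],"dp": [0.22,-1,0],"claw": 0.4}]'

```text
t: 11.25
ee_pos: [497.1, 296.8, 105.1]
orientation: [-1.26, 1.127, -1.126]
ft_force: [0.0, 0.3, -2.0]
width: 61.8
```

Request:
jog_arm --steps '[{"turn": [0,0,0],"dp": [0.12,-0.45,0],"claw": 0.4},{"turn": [0,0,0],"dp": [0.2,-0.8,0],"claw": 0.4},{"turn": [0,0,0],"dp": [0.2,-0.85,0],"claw": 0.4}]'

```text
t: 11.5
ee_pos: [513.3, 224.9, 104.7]
orientation: [-1.26, 1.129, -1.128]
ft_force: [-0.8, 1.0, -0.0]
width: 62.1
```

```bash
python3 st.py w13
```

```text
t 11.55 pos [513.1 226.1 104.7] w 61.9 F [-0.6  0.5 -1.8] yaw 6.22 levelling turn [ 0.0001 -0.0005  0.    ]
```

Request:
jog_arm --steps '[{"turn": [0,0,0],"dp": [0.125,-0.3,-0.1],"claw": 0.4},{"turn": [0,0,0],"dp": [0.125,-0.53,-0.3],"claw": 0.4},{"turn": [0,0,0],"dp": [0.125,-0.53,-0.6],"claw": 0.4},{"turn": [0,0,0],"dp": [0.125,-0.53,-0.8],"claw": 0.4},{"turn": [0,0,0],"dp": [0.125,-0.53,-0.8],"claw": 0.4},{"turn": [0,0,0],"dp": [0.125,-0.53,-0.8],"claw": 0.4}]'

```text
t: 12.05
ee_pos: [522.4, 184.3, 40.1]
orientation: [-1.262, 1.13, -1.127]
ft_force: [-0.1, -0.4, -1.2]
width: 61.8
```

```bash
python3 st.py w14
```

```text
t 12.1 pos [523.2 184.6  41. ] w 62.2 F [ 0.3 -0.6 -1.1] yaw 6.27 levelling turn [ 0.0001 -0.0005  0.    ]
```

View pics/w14.png

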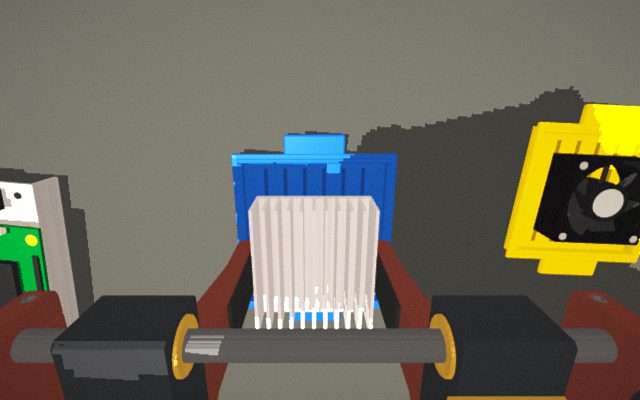

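Request:
jog_arm --steps '[{"turn": [0,0,0],"dp": [0,-0.01,-0.12],"claw": 0.4},{"turn": [0,0,0],"dp": [0,-0.01,-0.22],"claw": 0.4},{"turn": [0,0,0],"dp": [0,-0.01,-0.3],"claw": 0.4},{"turn": [0,0,0],"dp": [0,-0.01,-0.335],"claw": 0.4},{"turn": [0,0,0],"dp": [0,-0.01,-0.345],"claw": 0.4},{"turn": [0,0,0],"dp": [0,-0.01,-0.345],"claw": 0.4}]'

```text
t: 12.6
ee_pos: [523.0, 183.7, 13.0]
orientation: [-1.261, 1.129, -1.127]
ft_force: [0.8, -0.4, -2.1]
width: 62.0
```

Request:
jog_arm --steps '[{"turn": [0,0,0],"dp": [0,0,-0.006],"claw": 0.4},{"turn": [0,0,0],"dp": [0,0,-0.012],"claw": 0.4},{"turn": [0,0,0],"dp": [0,0,-0.012],"claw": 0.4}]'

```text
t: 12.85
ee_pos: [523.2, 183.7, 12.4]
orientation: [-1.26, 1.129, -1.128]
ft_force: [-0.3, 0.2, 0.8]
width: 61.7
```

Request:
jog_arm --steps '[{"turn": [0,0,0],"dp": [0,0,-0.005],"claw": 0.4},{"turn": [0,0,0],"dp": [0,0,-0.008],"claw": 0.4},{"turn": [0,0,0],"dp": [0,0,-0.008],"claw": 0.4}]'

```text
t: 13.1
ee_pos: [523.2, 183.7, 12.4]
orientation: [-1.26, 1.129, -1.128]
ft_force: [-3.0, -0.4, 6.2]
width: 61.6
```

Contact at the expected height. Release and lift.

Request:
jog_arm --steps '[{"turn": [0,0,0],"dp": [0,0,0],"claw": 0.75},{"turn": [0,0,0],"dp": [0,0,0],"claw": 0.82},{"turn": [0,0,0],"dp": [0,0,0],"claw": 0.82},{"turn": [0,0,0],"dp": [0,0,0],"claw": 0.82},{"turn": [0,0,0],"dp": [0,0,0.1],"claw": 0.82},{"turn": [0,0,0],"dp": [0,0,0.3],"claw": 0.9},{"turn": [0,0,0],"dp": [0,0,0.6],"claw": 1},{"turn": [0,0,0],"dp": [0,0,1],"claw": 1},{"turn": [0,0,0],"dp": [0,0,1],"claw": 1}]'

```text
t: 13.85
ee_pos: [526.4, 184.8, 97.6]
orientation: [-1.253, 1.125, -1.13]
ft_force: [1.3, 0.2, 0.3]
width: 87.6
```

```bash
python3 st.py w15
```

```text
t 13.9 pos [525.5 184.5  95.7] w 87.9 F [ 0.2 -1.  -0.8] yaw 6.26 levelling turn [-0.0006  0.0015  0.    ]
```

View pics/w15.png

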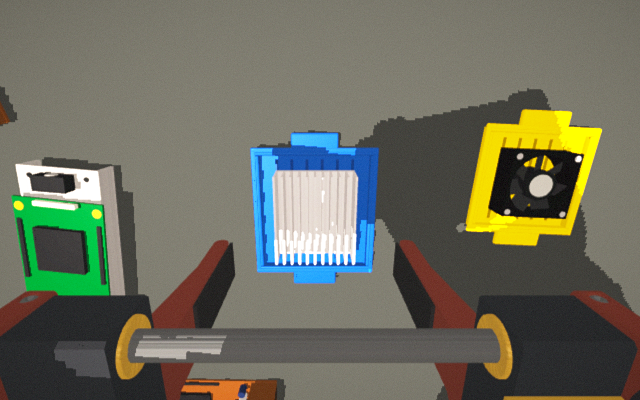

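Request:
jog_arm --steps '[{"turn": [0,0,-0.013],"dp": [-0.25,0.4,0.1],"claw": 1},{"turn": [0,0,-0.026],"dp": [-0.5,0.8,0.15],"claw": 1},{"turn": [0,0,-0.038],"dp": [-0.6,1,0.15],"claw": 1}]'

```text
t: 14.15
ee_pos: [475.8, 266.2, 108.0]
orientation: [-1.199, 1.216, -1.219]
ft_force: [-0.3, 0.7, -0.8]
width: 87.9
```

Request:
jog_arm --steps '[{"turn": [0,0,0],"dp": [-0.25,0.45,0],"claw": 1},{"turn": [0,0,0],"dp": [-0.5,0.9,0],"claw": 1},{"turn": [0,0,0],"dp": [-0.5,0.95,0],"claw": 1}]'

```text
t: 14.4
ee_pos: [432.6, 346.0, 107.4]
orientation: [-1.201, 1.214, -1.215]
ft_force: [0.4, 0.8, 0.4]
width: 87.6
```

```bash
python3 st.py w16; python3 unit.py w16 150 0 400 390 50,58 40,60 12,23
```

```text
t 14.45 pos [433.9 345.1 107.5] w 87.7 F [ 0.   0.1 -0.1] yaw -0.44 levelling turn [-0.0006  0.0013  0.    ]
50,58 2802 z 54.6238895464725 [407.5 376.8] [63.4 25.9] 89.39 pct [395.1 345.2 420.2 405.1]
40,60 3262 z 54.46733496363184 [413.1 376.8] [63.4 37.1] 89.41 pct [395.2 345.2 420.4 405.6]
12,23 2811 z 20.629253931208552 [478.3 384.2] [226.6 104.7] 17.24 pct [371.8 349.  578.  457.6]
```

View pics/w16.png

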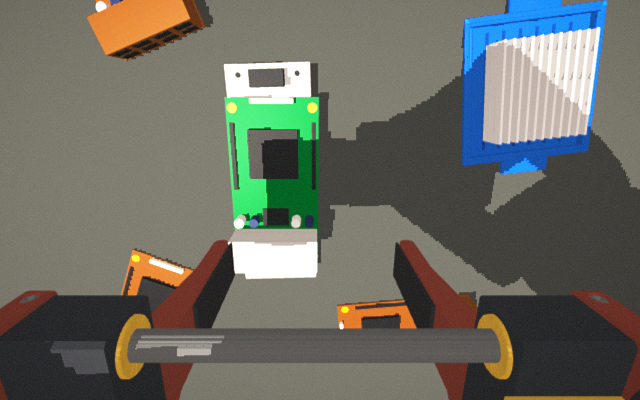

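Run:
```python
from h import *
np.set_printoptions(precision=0,suppress=True)
a=L('w2');
for u,v in((235,245),(270,242),(297,242),(297,288),(280,288)): print(a.P(u,v))
a=L('w16')
for u,v in((340,310),(400,303),(130,255),(192,268)): print(a.P(u,v))
```

```text
[334. 287.   3.]
[338. 236.   1.]
[339. 197.   3.]
[261. 198.  -0.]
[278. 221.  27.]
[326. 323.   4.]
[333. 266.   3.]
[383. 514.  -0.]
[370. 459.   0.]
```

Request:
jog_arm --steps '[{"turn": [0,0,0],"dp": [-0.2,0.3,0],"claw": 1},{"turn": [-0.0006,0.0013,-0.001],"dp": [-0.33,0.393,-0.2],"claw": 1},{"turn": [-0.0006,0.0013,-0.001],"dp": [-0.33,0.393,-0.45],"claw": 1},{"turn": [-0.0006,0.0013,-0.001],"dp": [-0.33,0.393,-0.5],"claw": 1},{"turn": [-0.0006,0.0013,-0.001],"dp": [-0.33,0.393,-0.5],"claw": 1}]'

```text
t: 14.87
ee_pos: [406.8, 374.8, 65.8]
orientation: [-1.208, 1.218, -1.218]
ft_force: [0.4, -0.2, 0.5]
width: 87.8
```

```bash
python3 st.py w17; python3 unit.py w17 200 0 400 390 50,58  24,35
```

```text
t 14.92 pos [407.6 375.3  66.8] w 87.9 F [ 0.8 -0.1 -0.5] yaw -0.67 levelling turn [ 0.0005 -0.0005  0.    ]
50,58 4581 z 54.64724385199659 [407.3 376.8] [64.1 26.4] 89.66 pct [395.1 345.5 420.1 408. ]
24,35 19730 z 29.266383728468057 [477.6 376. ] [ 66.2 120.9] 89.42 pct [419.7 343.8 535.3 408.4]
```

View pics/w17.png

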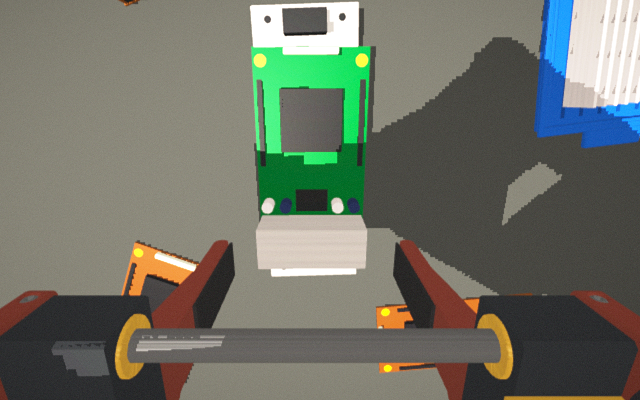

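Request:
jog_arm --steps '[{"turn": [0,0,0],"dp": [0.015,0.016,-0.15],"claw": 1},{"turn": [0,0,0],"dp": [0.015,0.016,-0.3],"claw": 1},{"turn": [0,0,0],"dp": [0.015,0.016,-0.385],"claw": 1},{"turn": [0,0,0],"dp": [0.015,0.016,-0.385],"claw": 0.85},{"turn": [0,0,0],"dp": [0.015,0.016,-0.385],"claw": 0.7},{"turn": [0,0,0],"dp": [0.015,0.016,-0.385],"claw": 0.4},{"turn": [0,0,0],"dp": [0.015,0.016,-0.385],"claw": 0.4},{"turn": [0,0,0],"dp": [0.015,0.016,-0.385],"claw": 0.4},{"turn": [0,0,0],"dp": [0.015,0.016,-0.385],"claw": 0.4}]'

```text
t: 15.67
ee_pos: [409.0, 376.8, 36.4]
orientation: [-1.205, 1.218, -1.218]
ft_force: [1.4, 0.9, -0.5]
width: 63.9
```

Request:
jog_arm --steps '[{"turn": [0,0,0],"dp": [0,0,0.02],"claw": 0.4},{"turn": [0,0,0],"dp": [0,0,0.06],"claw": 0.4},{"turn": [0,0,0],"dp": [0,0,0.12],"claw": 0.4},{"turn": [0,0,0],"dp": [0,0,0.2],"claw": 0.4},{"turn": [0,0,0],"dp": [0,0,0.25],"claw": 0.4},{"turn": [0,0,0],"dp": [0,0,0.25],"claw": 0.4}]'

```text
t: 16.17
ee_pos: [409.6, 377.4, 57.7]
orientation: [-1.203, 1.217, -1.218]
ft_force: [0.4, 0.8, -1.0]
width: 63.9
```

```bash
python3 st.py w18; python3 unit.py w18 200 0 400 390  66,84  40,55
```

```text
t 16.22 pos [409.3 377.2  57.2] w 64.0 F [-0.1 -0.5 -0.9] yaw -0.66 levelling turn [ 0.0001 -0.      0.    ]
66,84 7638 z 75.89676287069018 [408.8 377.9] [81.8 27.5] 89.22 pct [396.  339.5 422.2 416.4]
40,55 24133 z 50.49734634794976 [469.  377.1] [ 66.4 101. ] 89.18 pct [420.4 344.7 518.5 409.4]
```

View pics/w18.png

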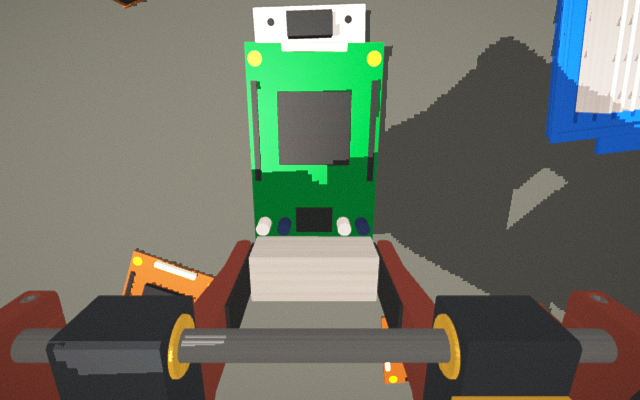

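```bash
cat > tilt.py <<'E'
from h import *
import sys
a=L(sys.argv[1]);lo,hi=float(sys.argv[2]),float(sys.argv[3]);C=a.cloud();h=cv2.cvtColor(a.img,cv2.COLOR_RGB2HSV)
m=(h[...,0]>55)&(h[...,0]<75)&(h[...,1]>150)&(C[...,2]>lo)&(C[...,2]<hi);p=C[m]
c=np.linalg.lstsq(np.c_[p[:,:2]-p[:,:2].mean(0),np.ones(len(p))],p[:,2],rcond=None)[0]
print(len(p),'slopes deg',np.degrees(c[:2]).round(2),'z',c[2].round(1),'x/y ext',np.percentile(p[:,:2],[.5,99.5],axis=0).round(1).ravel())
E
python3 tilt.py w18 38 60; python3 tilt.py w17 24 32
```

```text
15288 slopes deg [0.08 0.05] z 50.1 x/y ext [421.  344.1 518.7 409.8]
11369 slopes deg [ 0.03 -0.04] z 28.7 x/y ext [420.1 343.2 517.8 408.9]
```

Request:
jog_arm --steps '[{"turn": [0,0,0],"dp": [0,-0.15,0.15],"claw": 0.4},{"turn": [0,0,0],"dp": [0.02,-0.45,0.35],"claw": 0.4},{"turn": [0,0,-0.005],"dp": [0.05,-0.8,0.5],"claw": 0.4},{"turn": [0,0,-0.005],"dp": [0.08,-1,0.5],"claw": 0.4}]'

```text
t: 16.55
ee_pos: [416.1, 295.9, 98.8]
orientation: [-1.195, 1.229, -1.23]
ft_force: [0.6, -0.1, -1.2]
width: 63.8
```

Request:
jog_arm --steps '[{"turn": [0,0,0],"dp": [0.04,-0.45,0],"claw": 0.4},{"turn": [0,0,-0.005],"dp": [0.08,-0.95,0],"claw": 0.4}]'

```text
t: 16.72
ee_pos: [423.0, 219.6, 99.4]
orientation: [-1.186, 1.238, -1.24]
ft_force: [0.8, -0.2, -1.0]
width: 64.0
```

Request:
jog_arm --steps '[{"turn": [0,0,0],"dp": [0.04,-0.45,0],"claw": 0.4},{"turn": [0,0,-0.005],"dp": [0.08,-0.95,0],"claw": 0.4}]'

```text
t: 16.88
ee_pos: [429.3, 142.3, 99.6]
orientation: [-1.178, 1.248, -1.251]
ft_force: [1.8, 0.1, -1.5]
width: 63.4
```

Request:
jog_arm --steps '[{"turn": [0,0,0],"dp": [0.04,-0.45,0],"claw": 0.4},{"turn": [0,0,-0.004],"dp": [0.08,-0.95,0],"claw": 0.4}]'

```text
t: 17.05
ee_pos: [435.6, 64.8, 99.7]
orientation: [-1.172, 1.257, -1.26]
ft_force: [0.8, 0.4, -1.6]
width: 63.8
```

Request:
jog_arm --steps '[{"turn": [0,0,0],"dp": [0.04,-0.45,0],"claw": 0.4},{"turn": [0,0,0],"dp": [0.08,-0.95,0],"claw": 0.4}]'

```text
t: 17.22
ee_pos: [441.6, -12.9, 99.8]
orientation: [-1.172, 1.256, -1.26]
ft_force: [0.9, 0.5, -1.5]
width: 63.9
```

Request:
jog_arm --steps '[{"turn": [0,0,0],"dp": [0.04,-0.45,0],"claw": 0.4},{"turn": [0,0,0],"dp": [0.08,-0.75,0],"claw": 0.4},{"turn": [0,0,0],"dp": [0.08,-0.8,0],"claw": 0.4}]'

```text
t: 17.47
ee_pos: [448.9, -80.4, 100.0]
orientation: [-1.169, 1.258, -1.264]
ft_force: [0.6, 0.4, -0.6]
width: 63.9
```

```bash
python3 st.py w19;python3 trays.py w19;  python3 tilt.py w19 60 110
```

```text
t 17.52 pos [448.4 -79.2  99.9] w 63.8 F [ 0.4  0.4 -1.4] yaw -4.1 levelling turn [-0.0004  0.0017  0.    ]
   yaw sides [np.float32(-5.2365847), np.float32(17.907705)]
   yaw sides [np.float32(3.46139), np.float32(3.6953242)]
   yaw sides [np.float32(-4.4571905), np.float32(-4.248524)]
w19 green [373   0 161 245] centre [ 500.2 -183.6] size [159. 101.] 90.0 rawangle 85.76361083984375 [102.5 180.9]
   z [ 2.8  4.2 11.2]
   yaw sides [np.float32(-20.03904), np.float32(3.4088478)]
15349 slopes deg [0.42 0.08] z 92.9 x/y ext [ 460.  -119.2  559.4  -50.1]
```

View pics/w19.png

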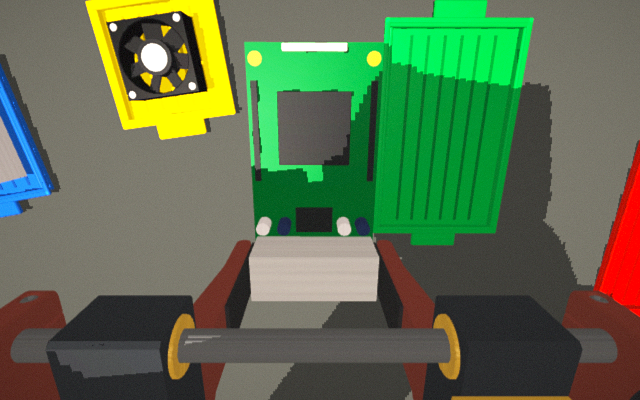

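Request:
jog_arm --steps '[{"turn": [0,0,0],"dp": [0.02,-0.3,0],"claw": 0.4},{"turn": [0,0.001,0],"dp": [0.05,-0.7,0],"claw": 0.4},{"turn": [-0.0004,0.0017,0],"dp": [0.05,-1,0],"claw": 0.4},{"turn": [-0.0004,0.0017,0],"dp": [0.05,-1,-0.1],"claw": 0.4}]'

```text
t: 17.85
ee_pos: [454.3, -161.6, 92.9]
orientation: [-1.172, 1.259, -1.266]
ft_force: [0.5, -0.1, -2.5]
width: 63.6
```

```bash
python3 st.py
```

```text
t 17.85 pos [ 454.3 -161.6   92.9] w 63.6 F [ 0.5 -0.1 -2.5] yaw -4.18 levelling turn [0.0006 0.0011 0.    ]
```

Request:
jog_arm --steps '[{"turn": [0.0004,0.0008,0],"dp": [-0.026,-0.15,0],"claw": 0.4},{"turn": [0.0004,0.0008,0],"dp": [-0.026,-0.227,-0.15],"claw": 0.4},{"turn": [0.0004,0.0008,0],"dp": [-0.026,-0.227,-0.4],"claw": 0.4},{"turn": [0.0004,0.0008,0],"dp": [-0.026,-0.227,-0.6],"claw": 0.4},{"turn": [0.0004,0.0008,0],"dp": [-0.026,-0.227,-0.68],"claw": 0.4},{"turn": [0.0004,0.0008,0],"dp": [-0.026,-0.227,-0.68],"claw": 0.4},{"turn": [0.0004,0.0008,0],"dp": [-0.026,-0.227,-0.68],"claw": 0.4}]'

```text
t: 18.43
ee_pos: [451.9, -178.9, 38.1]
orientation: [-1.174, 1.262, -1.262]
ft_force: [-0.7, -0.3, -1.1]
width: 63.8
```

```bash
python3 st.py w20; python3 tilt.py w20 20 50
```

```text
t 18.48 pos [ 452.4 -179.2   38.6] w 63.8 F [ 0.3  0.4 -0.3] yaw -4.13 levelling turn [0.0002 0.0003 0.    ]
15396 slopes deg [0.03 0.01] z 30.5 x/y ext [ 462.9 -217.8  562.4 -148.2]
```

View pics/w20.png

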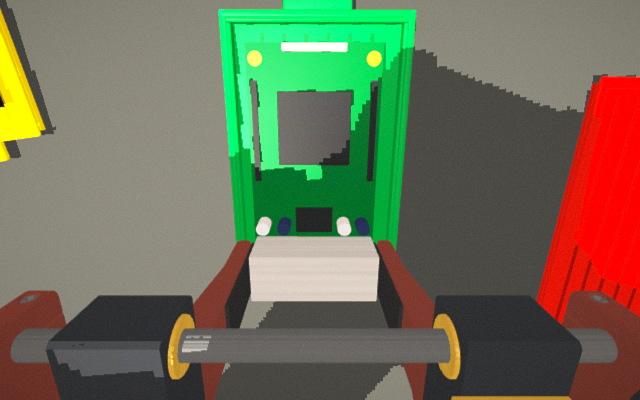

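Request:
jog_arm --steps '[{"turn": [0,0,0],"dp": [0,-0.015,-0.1],"claw": 0.4},{"turn": [0,0,0],"dp": [0,-0.015,-0.2],"claw": 0.4},{"turn": [0,0,0],"dp": [0,-0.015,-0.27],"claw": 0.4},{"turn": [0,0,0],"dp": [0,-0.015,-0.295],"claw": 0.4},{"turn": [0,0,0],"dp": [0,-0.015,-0.3],"claw": 0.4},{"turn": [0,0,0],"dp": [0,-0.015,-0.3],"claw": 0.4}]'

```text
t: 18.98
ee_pos: [452.3, -180.4, 14.4]
orientation: [-1.174, 1.262, -1.263]
ft_force: [-0.3, -0.1, -1.5]
width: 64.0
```

Request:
jog_arm --steps '[{"turn": [0,0,0],"dp": [0,0,-0.006],"claw": 0.4},{"turn": [0,0,0],"dp": [0,0,-0.012],"claw": 0.4},{"turn": [0,0,0],"dp": [0,0,-0.012],"claw": 0.4}]'

```text
t: 19.23
ee_pos: [452.4, -180.5, 13.5]
orientation: [-1.174, 1.261, -1.263]
ft_force: [-0.1, 0.3, -0.5]
width: 63.9
```

```bash
python3 st.py w21; python3 tilt.py w21 4.5 10
```

```text
t 19.28 pos [ 452.4 -180.5   13.6] w 64.0 F [ 0.7 -0.4 -1.3] yaw -4.14 levelling turn [0.0002 0.0003 0.    ]
20388 slopes deg [-0.07  0.08] z 6.4 x/y ext [ 412.6 -235.7  578.2 -134.2]
```

Request:
jog_arm --steps '[{"turn": [0,0,0],"dp": [0,0,-0.006],"claw": 0.4},{"turn": [0,0,0],"dp": [0,0,-0.009],"claw": 0.4},{"turn": [0,0,0],"dp": [0,0,-0.009],"claw": 0.4}]'

```text
t: 19.53
ee_pos: [452.5, -180.5, 13.4]
orientation: [-1.174, 1.261, -1.263]
ft_force: [-1.0, 0.9, 5.0]
width: 63.8
```

Request:
jog_arm --steps '[{"turn": [0,0,0],"dp": [0,0,0],"claw": 0.78},{"turn": [0,0,0],"dp": [0,0,0],"claw": 0.84},{"turn": [0,0,0],"dp": [0,0,0],"claw": 0.84},{"turn": [0,0,0],"dp": [0,0,0],"claw": 0.84},{"turn": [0,0,0],"dp": [0,0,0.1],"claw": 0.84},{"turn": [0,0,0],"dp": [0,0,0.3],"claw": 0.9},{"turn": [0,0,0],"dp": [0,0,0.6],"claw": 1},{"turn": [0,0,0],"dp": [0,0,1],"claw": 1},{"turn": [0,0,0],"dp": [0,0,1],"claw": 1}]'

```text
t: 20.28
ee_pos: [455.3, -181.7, 98.1]
orientation: [-1.17, 1.255, -1.268]
ft_force: [1.0, 0.4, 0.1]
width: 87.6
```

```bash
python3 st.py w22
```

```text
t 20.33 pos [ 454.5 -181.4   96.3] w 87.6 F [-0.4 -0.7  0.7] yaw -4.14 levelling turn [0.001  0.0022 0.    ]
```

View pics/w22.png

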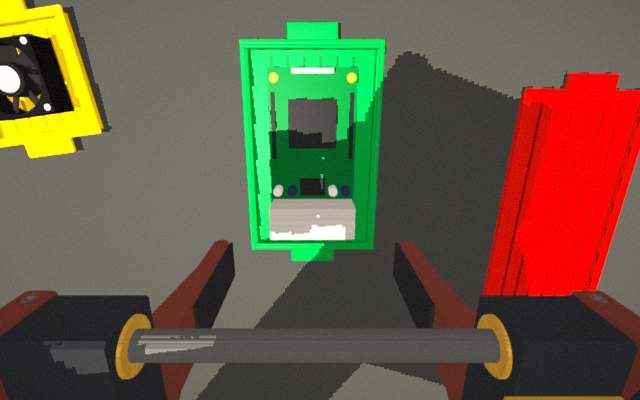

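Request:
jog_arm --steps '[{"turn": [0.0005,0.001,0.01],"dp": [0,0.4,0.15],"claw": 1},{"turn": [0.001,0.0022,0.019],"dp": [0,0.9,0.3],"claw": 1},{"turn": [0.001,0.0022,0.019],"dp": [0,1,0.3],"claw": 1}]'

```text
t: 20.58
ee_pos: [454.3, -98.4, 121.3]
orientation: [-1.203, 1.217, -1.216]
ft_force: [-0.7, -0.9, -0.0]
width: 88.0
```

Request:
jog_arm --steps '[{"turn": [0,0,0],"dp": [0,0.5,0],"claw": 1},{"turn": [0,0,0],"dp": [0,1,0],"claw": 1}]'

```text
t: 20.75
ee_pos: [454.1, -18.0, 121.1]
orientation: [-1.202, 1.219, -1.218]
ft_force: [0.6, 0.8, -0.1]
width: 88.0
```

Request:
jog_arm --steps '[{"turn": [0,0,0],"dp": [0,0.5,0],"claw": 1},{"turn": [0,0,0],"dp": [0,1,0],"claw": 1}]'

```text
t: 20.92
ee_pos: [453.3, 63.5, 120.5]
orientation: [-1.202, 1.22, -1.219]
ft_force: [0.5, 0.2, 0.3]
width: 88.0
```

Request:
jog_arm --steps '[{"turn": [0,0,0],"dp": [0,0.5,0],"claw": 1},{"turn": [0,0,0],"dp": [0,1,0],"claw": 1}]'

```text
t: 21.08
ee_pos: [452.4, 145.2, 119.7]
orientation: [-1.204, 1.221, -1.219]
ft_force: [1.0, -0.9, -0.1]
width: 87.9
```

Request:
jog_arm --steps '[{"turn": [0,0,0],"dp": [0,0.5,0],"claw": 1},{"turn": [0,0,0],"dp": [0,1,0],"claw": 1}]'

```text
t: 21.25
ee_pos: [451.4, 226.9, 118.8]
orientation: [-1.205, 1.221, -1.218]
ft_force: [0.7, -0.0, 0.6]
width: 88.1
```

Request:
jog_arm --steps '[{"turn": [0,0,0],"dp": [0,0.5,0],"claw": 1},{"turn": [0,0,0],"dp": [0,1,0],"claw": 1}]'

```text
t: 21.42
ee_pos: [450.3, 308.6, 117.7]
orientation: [-1.207, 1.222, -1.218]
ft_force: [0.6, -0.4, -0.0]
width: 87.4
```

Request:
jog_arm --steps '[{"turn": [0,0,0],"dp": [0,0.5,0],"claw": 1},{"turn": [0,0,0],"dp": [0,0.7,0],"claw": 1},{"turn": [0,0,0],"dp": [0,0.7,0],"claw": 1},{"turn": [0,0,0],"dp": [0,0.7,0],"claw": 1}]'

```text
t: 21.75
ee_pos: [449.6, 364.3, 116.7]
orientation: [-1.21, 1.22, -1.217]
ft_force: [-0.5, -0.7, -0.1]
width: 87.7
```

```bash
python3 st.py w23; python3 unit.py w23 150 0 400 300 17,24 12,40
```

```text
t 21.8 pos [449.7 363.3 116.8] w 88.1 F [-0.2 -0.5  0.1] yaw -0.75 levelling turn [ 0.001  -0.0019  0.    ]
17,24 14073 z 20.716295913454474 [482.3 388.9] [235.9 120.6] 24.18 pct [373.7 348.  559.1 434. ]
12,40 18333 z 20.93353924778961 [488.6 392.1] [250.  121.7] 24.68 pct [374.3 348.2 589.3 476. ]
```

View pics/w23.png

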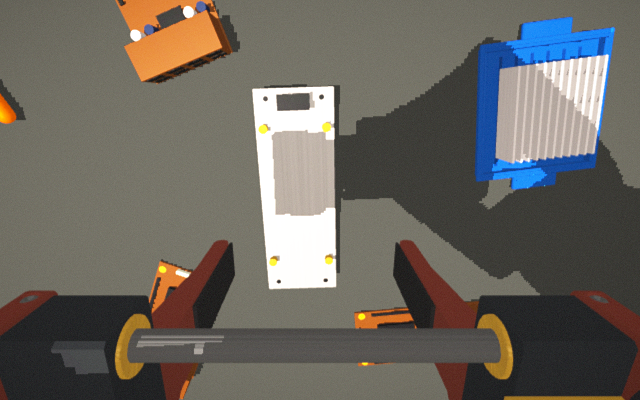

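Run:
```python
from h import *
np.set_printoptions(precision=1,suppress=True)
a=L('w23')
P=[a.onz(u,v,20.5)[:2] for u,v in((253,89),(333.5,86.5),(336,288),(269,290))];print(P,np.mean(P,0))
C=a.cloud();m=np.zeros((400,640),bool);m[80:295,245:345]=1;m&=(C[...,2]>17)&(C[...,2]<24)
p=C[m];print(cv2.minAreaRect(p[:,:2].astype(np.float32)))
```

```text
[array([540.6, 408.4]), array([541.6, 348.5]), array([369.9, 345.2]), array([368.8, 405.8])] [455.2 377. ]
((456.2364501953125, 377.5204772949219), (170.5189208984375, 60.23503112792969), 1.0367330312728882)
```

Request:
jog_arm --steps '[{"turn": [0.001,-0.0019,0.0097],"dp": [0.079,0.174,0],"claw": 1},{"turn": [0.001,-0.0019,0.0097],"dp": [0.079,0.174,-0.3],"claw": 1},{"turn": [0.001,-0.0019,0.0097],"dp": [0.079,0.174,-0.7],"claw": 1},{"turn": [0.001,-0.0019,0.0097],"dp": [0.079,0.174,-0.95],"claw": 1},{"turn": [0.001,-0.0019,0.0097],"dp": [0.079,0.174,-0.95],"claw": 1},{"turn": [0.001,-0.0019,0.0097],"dp": [0.079,0.174,-0.95],"claw": 1}]'

```text
t: 22.3
ee_pos: [455.9, 375.9, 40.1]
orientation: [-1.22, 1.197, -1.197]
ft_force: [0.0, 0.3, 1.4]
width: 87.8
```

```bash
python3 st.py w24
```

```text
t 22.35 pos [456.7 376.7  41.3] w 87.8 F [-0.7  0.1  0.1] yaw 0.96 levelling turn [0.0001 0.0001 0.    ]
```

View pics/w24.png

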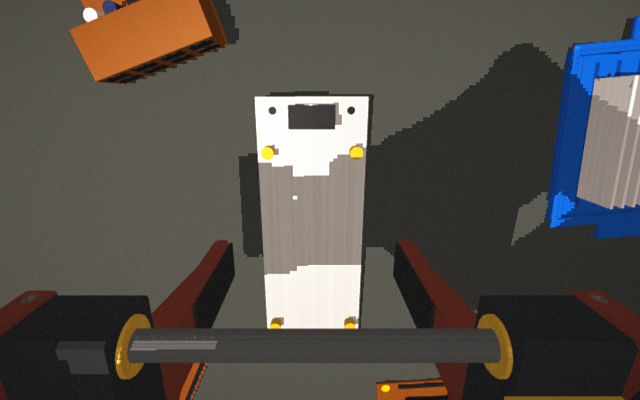

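Request:
jog_arm --steps '[{"turn": [0,0,0],"dp": [0,0.005,-0.15],"claw": 1},{"turn": [0,0,0],"dp": [0,0.005,-0.3],"claw": 1},{"turn": [0,0,0],"dp": [0,0.005,-0.385],"claw": 1},{"turn": [0,0,0],"dp": [0,0.005,-0.395],"claw": 0.85},{"turn": [0,0,0],"dp": [0,0.005,-0.395],"claw": 0.7},{"turn": [0,0,0],"dp": [0,0.005,-0.395],"claw": 0.4},{"turn": [0,0,0],"dp": [0,0.005,-0.395],"claw": 0.4},{"turn": [0,0,0],"dp": [0,0.005,-0.395],"claw": 0.4},{"turn": [0,0,0],"dp": [0,0.005,-0.395],"claw": 0.4},{"turn": [0,0,0],"dp": [0,0.005,-0.395],"claw": 0.4}]'

```text
t: 23.18
ee_pos: [456.9, 377.4, 10.1]
orientation: [-1.216, 1.196, -1.197]
ft_force: [-0.8, 0.1, 1.2]
width: 59.5
```

Request:
jog_arm --steps '[{"turn": [0,0,0],"dp": [0,0,0.02],"claw": 0.4},{"turn": [0,0,0],"dp": [0,0,0.06],"claw": 0.4},{"turn": [0,0,0],"dp": [0,0,0.12],"claw": 0.4},{"turn": [0,0,0],"dp": [0,0,0.2],"claw": 0.4},{"turn": [0,0,0],"dp": [0,0,0.25],"claw": 0.4},{"turn": [0,0,0],"dp": [0,0,0.25],"claw": 0.4}]'

```text
t: 23.68
ee_pos: [457.5, 377.8, 31.3]
orientation: [-1.214, 1.196, -1.197]
ft_force: [0.4, 0.5, -2.0]
width: 59.6
```

```bash
python3 st.py w25
cat > tc.py <<'E'
from h import *
import sys
a=L(sys.argv[1]);lo,hi=float(sys.argv[2]),float(sys.argv[3]);C=a.cloud()
m=np.zeros((400,640),bool);m[5:325,235:400]=1;m&=(C[...,2]>lo)&(C[...,2]<hi)&(a.img.min(2)>90)
p=C[m];p=p[abs(p[:,2]-np.median(p[:,2]))<4]
c=np.linalg.lstsq(np.c_[p[:,:2]-p[:,:2].mean(0),np.ones(len(p))],p[:,2],rcond=None)[0]
print(len(p),'slopes deg',np.degrees(c[:2]).round(2),'z',c[2].round(1),cv2.minAreaRect(p[:,:2].astype(np.float32)))
E
python3 tc.py w25 30 60
```

```text
t 23.73 pos [457.3 377.7  30.8] w 59.8 F [-0.5  0.5 -2.6] yaw 0.96 levelling turn [-0.0004  0.0006  0.    ]
25249 slopes deg [0.12 0.01] z 42.0 ((482.2514953613281, 378.845458984375), (119.35548400878906, 60.34870147705078), 1.0903563499450684)
```

View pics/w25.png

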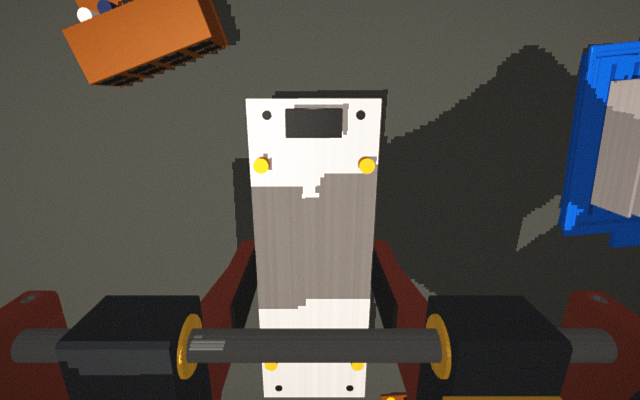

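Request:
jog_arm --steps '[{"turn": [0,0,0],"dp": [0,-0.1,0.15],"claw": 0.4},{"turn": [0,0,0],"dp": [0,-0.3,0.4],"claw": 0.4},{"turn": [0,0,-0.004],"dp": [0,-0.6,0.7],"claw": 0.4},{"turn": [0,0,-0.004],"dp": [0,-1,0.8],"claw": 0.4}]'

```text
t: 24.07
ee_pos: [458.8, 299.0, 97.4]
orientation: [-1.205, 1.203, -1.205]
ft_force: [1.6, 0.4, -2.4]
width: 59.9
```

Request:
jog_arm --steps '[{"turn": [0,0,0],"dp": [-0.01,-0.45,0],"claw": 0.4},{"turn": [0,0,-0.005],"dp": [-0.03,-0.95,0],"claw": 0.4}]'

```text
t: 24.23
ee_pos: [457.3, 222.8, 98.6]
orientation: [-1.194, 1.211, -1.216]
ft_force: [0.4, -0.7, -2.1]
width: 59.4
```

Request:
jog_arm --steps '[{"turn": [0,0,0],"dp": [-0.01,-0.45,0],"claw": 0.4},{"turn": [0,0,-0.005],"dp": [-0.03,-0.95,0],"claw": 0.4}]'

```text
t: 24.4
ee_pos: [454.9, 145.5, 99.0]
orientation: [-1.186, 1.221, -1.227]
ft_force: [1.0, -0.4, -2.0]
width: 59.5
```

Request:
jog_arm --steps '[{"turn": [0,0,0],"dp": [-0.01,-0.45,0],"claw": 0.4},{"turn": [0,0,-0.005],"dp": [-0.03,-0.95,0],"claw": 0.4}]'

```text
t: 24.57
ee_pos: [452.3, 68.1, 99.2]
orientation: [-1.178, 1.232, -1.239]
ft_force: [1.4, 0.1, -1.8]
width: 59.5
```

Request:
jog_arm --steps '[{"turn": [0,0,0],"dp": [-0.01,-0.45,0],"claw": 0.4},{"turn": [0,0,-0.005],"dp": [-0.03,-0.95,0],"claw": 0.4}]'

```text
t: 24.73
ee_pos: [449.5, -9.5, 99.4]
orientation: [-1.17, 1.243, -1.25]
ft_force: [0.1, 0.4, -3.6]
width: 59.8
```

Request:
jog_arm --steps '[{"turn": [0,0,0],"dp": [-0.01,-0.45,0],"claw": 0.4},{"turn": [0,0,-0.005],"dp": [-0.03,-0.95,0],"claw": 0.4}]'

```text
t: 24.9
ee_pos: [446.7, -87.2, 99.5]
orientation: [-1.163, 1.254, -1.262]
ft_force: [1.7, 0.1, -2.6]
width: 59.8
```

Request:
jog_arm --steps '[{"turn": [0,0,0],"dp": [-0.01,-0.45,0],"claw": 0.4},{"turn": [0,0,-0.005],"dp": [-0.03,-0.95,0],"claw": 0.4}]'

```text
t: 25.07
ee_pos: [443.8, -165.0, 99.6]
orientation: [-1.155, 1.265, -1.273]
ft_force: [1.8, 0.3, -2.5]
width: 59.9
```

Request:
jog_arm --steps '[{"turn": [0,0,0],"dp": [-0.01,-0.45,0],"claw": 0.4},{"turn": [0,0,0],"dp": [-0.03,-0.8,0],"claw": 0.4},{"turn": [0,0,0],"dp": [-0.03,-0.9,0],"claw": 0.4}]'

```text
t: 25.32
ee_pos: [441.7, -241.0, 99.9]
orientation: [-1.153, 1.265, -1.278]
ft_force: [0.3, 0.1, -1.6]
width: 59.8
```

```bash
python3 st.py w26;python3 trays.py w26
```

```text
t 25.37 pos [ 441.7 -240.4   99.8] w 59.8 F [ 0.6 -1.6 -1.8] yaw -5.08 levelling turn [-0.0011  0.0044  0.    ]
   yaw sides [np.float32(-5.2495756), np.float32(-5.2586803)]
w26 red [419  57 158 241] centre [ 443.1 -381.3] size [178.5  95.5] 90.0 rawangle 84.76614379882812 [ 97.5 195.6]
   z [ 2.8  4.1 11.1]
   yaw sides [np.float32(0.38626432), np.float32(-28.853941)]
```

View pics/w26.png

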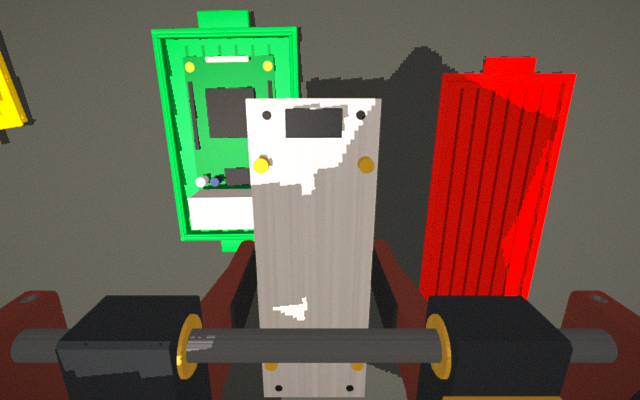

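Run:
```python
from h import *
a=L('w26')
for u,v in((443,72),(575,73)):print(a.onz(u,v,10).round(1))
```

```text
[ 536.7 -342.1   10. ]
[ 527.5 -436.6   10. ]
```

Request:
jog_arm --steps '[{"turn": [0,0.001,0],"dp": [-0.02,-0.3,0],"claw": 0.4},{"turn": [-0.001,0.003,0],"dp": [-0.04,-0.7,0],"claw": 0.4},{"turn": [-0.0011,0.0044,0],"dp": [-0.05,-0.95,0],"claw": 0.4},{"turn": [-0.0011,0.0044,0],"dp": [-0.05,-0.95,0],"claw": 0.4}]'

```text
t: 25.7
ee_pos: [438.6, -318.6, 100.1]
orientation: [-1.165, 1.273, -1.277]
ft_force: [0.2, 0.9, -2.5]
width: 60.0
```

```bash
python3 st.py
```

```text
t 25.7 pos [ 438.6 -318.6  100.1] w 60.0 F [ 0.2  0.9 -2.5] yaw -5.16 levelling turn [0.0005 0.0005 0.    ]
```

Request:
jog_arm --steps '[{"turn": [0.0003,0.0003,0],"dp": [-0.03,-0.35,0],"claw": 0.4},{"turn": [0.0003,0.0003,0],"dp": [-0.058,-0.7,0],"claw": 0.4},{"turn": [0.0003,0.0003,0],"dp": [-0.058,-0.772,-0.1],"claw": 0.4},{"turn": [0.0003,0.0003,0],"dp": [-0.058,-0.772,-0.3],"claw": 0.4},{"turn": [0.0003,0.0003,0],"dp": [-0.058,-0.772,-0.55],"claw": 0.4},{"turn": [0.0003,0.0003,0],"dp": [-0.058,-0.772,-0.7],"claw": 0.4},{"turn": [0.0003,0.0003,0],"dp": [-0.058,-0.772,-0.7],"claw": 0.4},{"turn": [0.0003,0.0003,0],"dp": [-0.058,-0.772,-0.7],"claw": 0.4}]'

```text
t: 26.37
ee_pos: [433.7, -378.8, 43.4]
orientation: [-1.166, 1.276, -1.273]
ft_force: [0.2, 0.6, -1.4]
width: 59.6
```

```bash
python3 st.py w27; python3 tc.py w27 45 65
```

```text
t 26.42 pos [ 434.2 -379.5   44.2] w 59.7 F [-0.3  0.3 -1.9] yaw -5.11 levelling turn [0.     0.0001 0.    ]
25341 slopes deg [-0.05  0.05] z 54.0 ((458.3210144042969, -380.2076110839844), (60.41172790527344, 119.46993255615234), 84.94027709960938)
```

View pics/w27.png

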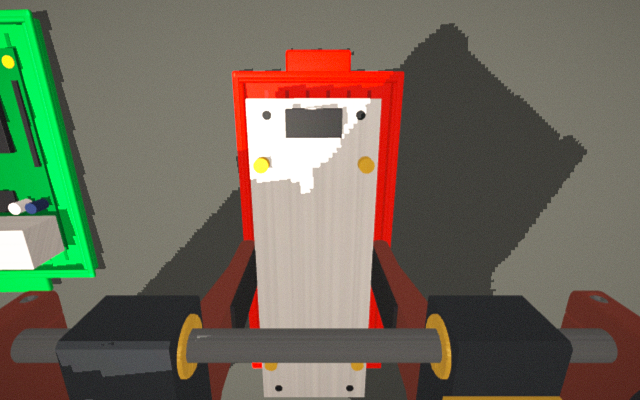

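```bash
crop() { :; }
python3 - <<'E'
from h import *
a=L('w27');P=[a.onz(u,v,10).round(1) for u,v in((234.5,73),(403,72))];print(P,(P[0]+P[1])/2)
for u,v in((252,368),(380,368)):print(a.onz(u,v,10).round(1))
E
```

```text
[array([ 535. , -343.1,   10. ]), array([ 527.1, -436.5,   10. ])] [ 531.05 -389.8    10.  ]
[ 330.8 -322.7   10. ]
[ 322.2 -417.8   10. ]
```

Request:
jog_arm --steps '[{"turn": [0,0,0],"dp": [-0.015,-0.014,-0.1],"claw": 0.4},{"turn": [0,0,0],"dp": [-0.015,-0.014,-0.22],"claw": 0.4},{"turn": [0,0,0],"dp": [-0.015,-0.014,-0.32],"claw": 0.4},{"turn": [0,0,0],"dp": [-0.015,-0.014,-0.365],"claw": 0.4},{"turn": [0,0,0],"dp": [-0.015,-0.014,-0.373],"claw": 0.4},{"turn": [0,0,0],"dp": [-0.015,-0.014,-0.373],"claw": 0.4}]'

```text
t: 26.92
ee_pos: [432.8, -380.5, 13.9]
orientation: [-1.166, 1.275, -1.274]
ft_force: [0.2, -0.2, -2.0]
width: 60.0
```

```bash
python3 st.py w28
```

```text
t 26.97 pos [ 433.  -380.7   14.2] w 59.7 F [-0.2  0.5 -2.1] yaw -5.12 levelling turn [-0.  0.  0.]
```

View pics/w28.png

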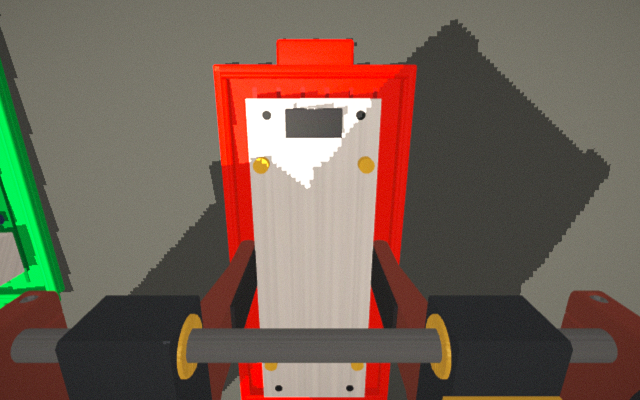

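Request:
jog_arm --steps '[{"turn": [0,0,0],"dp": [0,0,-0.005],"claw": 0.4},{"turn": [0,0,0],"dp": [0,0,-0.011],"claw": 0.4},{"turn": [0,0,0],"dp": [0,0,-0.011],"claw": 0.4}]'

```text
t: 27.22
ee_pos: [433.1, -380.8, 13.5]
orientation: [-1.165, 1.274, -1.275]
ft_force: [-0.1, 0.5, -2.0]
width: 59.2
```

Request:
jog_arm --steps '[{"turn": [0,0,0],"dp": [0,0,-0.004],"claw": 0.4},{"turn": [0,0,0],"dp": [0,0,-0.007],"claw": 0.4},{"turn": [0,0,0],"dp": [0,0,-0.007],"claw": 0.4}]'

```text
t: 27.47
ee_pos: [433.2, -380.9, 13.0]
orientation: [-1.165, 1.274, -1.275]
ft_force: [-0.2, 0.1, -2.6]
width: 59.4
```

Request:
jog_arm --steps '[{"turn": [0,0,0],"dp": [0,0,-0.005],"claw": 0.4},{"turn": [0,0,0],"dp": [0,0,-0.009],"claw": 0.4},{"turn": [0,0,0],"dp": [0,0,-0.009],"claw": 0.4}]'

```text
t: 27.72
ee_pos: [433.2, -380.9, 13.0]
orientation: [-1.165, 1.274, -1.275]
ft_force: [-1.1, 1.3, 6.0]
width: 59.5
```

Contact. Release and lift.

Request:
jog_arm --steps '[{"turn": [0,0,0],"dp": [0,0,0],"claw": 0.74},{"turn": [0,0,0],"dp": [0,0,0],"claw": 0.8},{"turn": [0,0,0],"dp": [0,0,0],"claw": 0.8},{"turn": [0,0,0],"dp": [0,0,0],"claw": 0.8},{"turn": [0,0,0],"dp": [0,0,0.1],"claw": 0.8},{"turn": [0,0,0],"dp": [0,0,0.3],"claw": 0.9},{"turn": [0,0,0],"dp": [0,0,0.6],"claw": 1},{"turn": [0,0,0],"dp": [0,0,1],"claw": 1},{"turn": [0,0,0],"dp": [0,0,1],"claw": 1}]'

```text
t: 28.47
ee_pos: [435.8, -383.2, 98.5]
orientation: [-1.165, 1.267, -1.282]
ft_force: [0.7, 0.0, 0.0]
width: 87.6
```

Request:
jog_arm --steps '[{"turn": [0,0,0],"dp": [-0.3,0,0.4],"claw": 1},{"turn": [0,0,0],"dp": [-0.5,0,0.8],"claw": 1},{"turn": [0,0,0],"dp": [-0.5,0,1],"claw": 1},{"turn": [0,0,0],"dp": [-0.5,0,1],"claw": 1}]'

```text
t: 28.8
ee_pos: [396.7, -384.9, 182.4]
orientation: [-1.164, 1.262, -1.289]
ft_force: [1.1, -0.2, 0.6]
width: 87.8
```

```bash
python3 st.py w29
python3 - <<'E'
from h import *
grab('side','side1');crop('side1',230,110,400,320,3,'c9');im=cv2.imread('pics/c9.png');cv2.imwrite('pics/c9.png',cv2.resize(im,(485,600)))
E
```

```text
t 28.85 pos [ 396.4 -384.3  180.5] w 87.8 F [ 0.1  0.3 -0.2] yaw -5.16 levelling turn [0.0029 0.0031 0.    ]
```

View pics/w29.png

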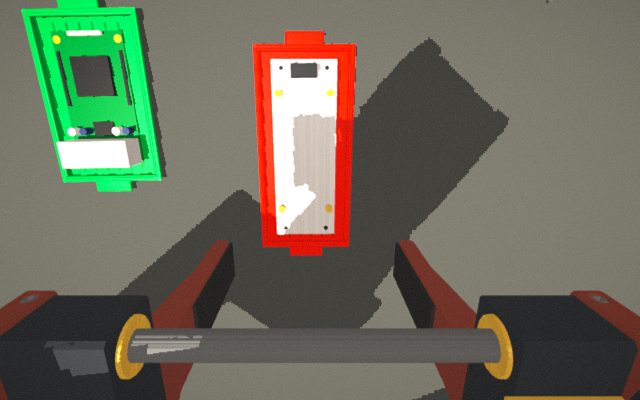

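View pics/c9.png

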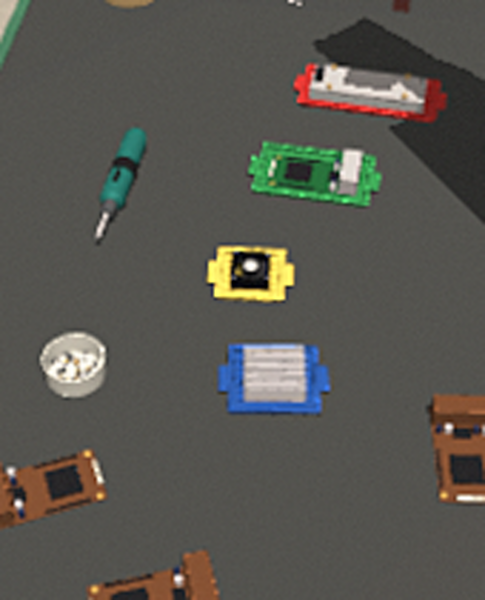

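Run:
```python
from h import *
a=L('w29');C=a.cloud()
m=np.zeros((400,640),bool);m[55:238,265:340]=1;m&=(a.img.min(2)>90)&(C[...,2]>10);p=C[m];p=p[abs(p[:,2]-np.median(p[:,2]))<2]
c=np.linalg.lstsq(np.c_[p[:,:2]-p[:,:2].mean(0),np.ones(len(p))],p[:,2],rcond=None)[0];print('chassis',np.degrees(c[:2]).round(2),c[2].round(1),cv2.minAreaRect(p[:,:2].astype(np.float32)))
a=L('side1');b=L('side0');d=np.abs(a.img.astype(int)-b.img).max(2)
for n,(u0,v0,u1,v1) in dict(driver=(260,150,285,197),pot=(242,225,270,250)).items(): print(n,'changed px',(d[v0:v1,u0:u1]>60).sum())
ctrl.close_job()
```

```text
chassis [ 0.03 -0.06] 23.7 ((432.68634033203125, -380.20013427734375), (60.227684020996094, 170.2637176513672), 84.86145782470703)
driver changed px 0
pot changed px 0
the job is handed in; nothing more can be done
```

I took the unit apart in order – fan, heat sink, board, chassis rail – and set each part in its own tray. The job is handed in; the clock read about 29 s at my last state reading.

- **Set-down:** I lowered each part until I felt light contact (readings of about 5–9 N) at the expected tray-floor height, then released it. The measured openings matched the part sizes to within about 1 mm. The heaviest wrist readings I saw were around 10 N, well below the limit.
- **Chassis:** the last measurement shows it level to within 0.1°. Its top is at 23.7 mm against an expected 23 mm, and depth readings have run about 0.6 mm high throughout. It is centred in the red tray.
- **Fan, heat sink and board:** the wrist views after release and the final side view show all three lying flat, upright and inside their rims. I did not re-measure them after release.
- **Bystanders:** the screwdriver and screw pot are unchanged in the side view.
- **Disagreement:** two readings of the red tray's centre differed by about 3 mm in x. I aimed between them, which is within the 12 mm clearance.

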